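# Clamp the soil probe in its V-block rig

### The arm

A 7-joint arm with a two-finger parallel gripper is mounted at the origin on the work surface. World frame = base frame: x ahead of the robot, y to its left, z up, the work surface at z = 0. Lengths are in m, angles in rad, forces in N, time in s.
With the tool pointing down it reaches from about 0.425 to 0.925 m from the base axis. Payload 6.8 kg.
Tool frame: the origin (TCP) lies midway between the tips of the shut fingers; the grasp point (between the pads) lies 19 mm behind it; z points along the fingers, y is the direction in which the jaws open and shut (so a half turn about z gives the same grasp; the last joint's range is limited). The gripper opens to 85 mm and grips with 20 to 120 N. Pads are 22 mm wide; open, the fingers measure 114 mm over their backs; the gripper's body (76 mm by 85 mm) begins 54 mm behind the grasp point. The pads swing forward as they close: fully open they stand 13 mm farther back than shut.
Start: joints at [-1.241, 0.477, 0.022, 1.555, -0.011, 1.109, -0.083], TCP at [0.286, 0.611, 0.231] pointing down, gripper open.
Joint ranges: [-2.96, 2.96], [-0.34, 2.1], [-1.41, 1.46], [0.24, 2.44], [-1.37, 4.51], [0.17, 1.92], [-2.96, 2.96]. Speed limits (rad/s): [2.39, 2.39, 3.14, 3.14, 3.14, 3.14, 3.14].

### API

Orientations are given as a rotation vector (axis times angle).
In Python, from bench import r, imaging gives the robot as it stands.
- The arm moves only by the tool jog_arm, never from a script. Its argument "rows" is a list of rows, each an object with "delta_rot": the turn, a rotation vector about the tool's x, y, z in degrees, a list of three; "xyz": the shift along the tool's x, y, z in cm, a list of three; "fingers": the closure, from 0 (fully open) to 1 (shut). A call has exactly 5 rows; each row is the pose to reach, as a shift and turn from the pose measured when the call began, along the tool's axes at that moment; what a row does not reach only later rows make up. A row lasts 1/12 s, in which the tool goes at most 41.7 mm and 7.16 degrees, less where a joint would pass 70% of its speed; a pose out of reach is approached as far as the arm can. A call with a gripper value outside its range is refused whole. The fingers move at their own pace and stop on an object; "grip_force" is the grip in N (left out, the last holds). Time passes only in rows, so rows that repeat a pose let the fingers close, or fill a call up. It gives the time, the measured TCP pose, the force and the opening at its end, in the units of the state.
- r.get_obs(): the state, without advancing time (a new reading comes with each control period).
- imaging.grab_frame(name): name is "scene" or "top" or "wrist"; returns the picture (384x512x3 uint8, blue, green, red); there is no depth.
- imaging.camera_info(name): a dict with "camera_matrix" (3x3 intrinsics, pixels), "xyz" and "attitude" of the camera in the world. Camera axes: x right, y down, z forward; pixel columns grow to the right and rows downward; lengths in m; the calibration is good to about 2 mm. A picture is of the moment at which its call begins: read the wrist's pose just before it. camera_info takes no time and is no camera call; for the wrist camera it gives the pose at the moment of the call.
- r.hand_in(): hands the job in, once; it reports no verdict.
Trained networks look in the newest picture that a camera, given by its name, has taken for a name from the list of things; names that differ only in an ending like _2 or _b are one class to them, and where a whole thing is asked for, a point or a joint stands for the part that bears it (a point fixed in the world has none). Each returns a list of dicts, best first, with "conf" (0 to 1); they miss things now and then, are a little off and sometimes report something else, mostly with a low value. They report only what shows in the picture. A call takes as long as a camera call.
- imaging.find_in(camera, query): "position" ([column, row] in pixels, amid what is visible of it).
- imaging.cut_out(camera, query): "region" (384x512 bool, what is visible of it) and "position" ([column, row] in pixels, amid what is visible of it).
- imaging.tip_of(camera, query): "position" ([column, row] in pixels: a listed point, or the origin of a listed thing).
The state is a dict: "clock": time; "joints": joint angles; "qvel": joint speeds; "tau": joint torques, N m; "tcp_pos": TCP position; "orientation": TCP orientation; "contact_force": force on the tool from outside, world axes, zero at the start; "moment": the same for the moment, N m; "grip_width": finger opening in m.
Only numpy, scipy, OpenCV 4.12 (cv2) and the standard library are available. Lean on these libraries where they do the work, as an engineer would, in place of code of your own. Each camera call takes 0.05 s, during which the arm holds its last target.

### The job

Take the soil probe off its wooden rest, lay it in the two V-blocks of the clamping rig with its blunt black end towards the stop plate, and slide it along the V until it bears gently but surely against the stop screw. With the probe home, swing the metal strap over and press it down until it bears snugly on the barrel, without forcing it, then let go. Leave the other things on the table where they are.

Things in the scene. Friction and masses are not known exactly. Their poses are not given: they have to be found in the camera images.
- probe: Loose soil probe, about 0.25 kg: plain aluminium barrel, diameter 28 mm, length 150 mm, with a black cap band at its blunt flat end and a thin steel nose 30 mm long at the other. Origin on the axis at the middle of the barrel; x runs along the axis to the blunt end (x = +75 mm; nose tip x = -105 mm). Starts lying level in the rest, axis 45 mm above the table.
- blunt_end (a point): Centre of the probe's blunt flat end face (on the probe, x = +75 mm).
- rest: Low fixed plywood rest (130 x 50 mm base, 8 mm thick) with two wooden V saddles, 12 mm thick, centred at x = +50 and -50 mm, open between them; it holds the probe with its axis 45 mm above the table. Origin at the centre of its underside, x along the probe.
- rig: Fixed rig: a plywood board 210 x 110 x 15 mm. Origin at the centre of the board's underside (which stands 6 to 18 mm above the table on four levelling feet), z up, x along the V towards the stop. Carries two grey 90-degree V-blocks, 20 mm thick along x, centred at x = +45 and -60 mm, free space between them; V mouth about 42 mm wide, rims 57 mm above the rig origin.
- seat (a point): Point on the V's axis at rig x = 0, y = 0, 55 mm above the rig origin: a seated probe's axis passes through it, level and along rig x (its top 69 mm above the rig origin). The probe's origin would come to this very point if it met the bare stop plate; the stop screw keeps it up to 20 mm short (towards rig -x).
- stop: Fixed aluminium stop plate at the rig's +x end, 34 mm wide, 6 mm thick, top 67 mm above the rig origin; its face is at rig x = 75 mm (origin at the foot of that face). A brass stop screw, 12 mm across, sticks out of it on the V's axis towards the probe by 0 to 20 mm, differently each time and not measured. Sliding the probe takes 1 to 4 N; bearing with 5 to 15 N is right, over 25 N damages it.
- strap_hinge (a point): Middle of the strap's hinge axis, which runs along rig x: at rig x = -60 mm, y = -36 mm, 73 mm above the rig origin. Two aluminium cheeks carry it: outer faces at rig x = -75 and -45 mm, 14 mm wide along y, top 80 mm above the rig origin.
- strap (a joint): Hinge angle of the strap, rad: 0 = level along rig +y; grows as it opens (1.57 = upright; starts leaning back on the rig's -y side, at 1.65 to 1.95). Under it, 36 mm from the hinge, a brass pad 14 mm across sticks out 1 to 10 mm, differently each time and not measured, so on a seated probe it stops somewhere at 0.02 to 0.3. The hinge is stiff (0.12 N m): the strap stays where it is left.
- strap_tab (a point): Tip of the strap's free end, mid-thickness, 80 mm from the hinge axis. The strap is a flat aluminium bar, 20 mm wide along rig x, 8 mm thick, 70 g; down, it crosses the probe 36 mm from the hinge and ends near rig y = +44 mm. Snug means that it presses the barrel with some 10 to 25 N (about two thirds of that at the free half of the bar); 5 N is too slack, over 35 N dents it.
- spare: Bystander: short spare aluminium barrel 28 mm in diameter, 55 mm tall, standing upright; origin at its underside.
- soilcup: Bystander: plastic cup full of dark soil, 80 mm wide at the rim, 94 mm tall; origin at its underside.
- screwdriver: Bystander: red-handled screwdriver, 190 mm long, lying on the table.
- ruler: Bystander: flat blue ruler 300 x 30 x 4 mm; origin at its centre underneath.
- jar: Bystander: small lidded jar, 48 mm wide, 60 mm tall; origin at its underside.
- plant: Bystander: small shrub in a black pot, 130 mm wide, about 150 mm tall; origin at its underside.

How it is judged:
On the way, in this order (a step that is already met when the one before it is completed fails the run):
1. the probe lies in both V-blocks, blunt end pressed on the stop with more than 3 N, strap still open (over 1 rad) (y of probe in the frame of rig between -0.003 and 0.003 m and z of probe in the frame of rig between 0.052 and 0.058 m and angle between the x axis of probe and the x axis of rig, either way round below 0.05 rad and x of blunt_end in the frame of rig between 0.0525 and 0.0775 m and contact force between probe and stop above 3 N and value of joint strap above 1 rad), for 0.2 s.
2. with the probe home, the strap presses on the barrel with more than 8 N (y of probe in the frame of rig between -0.003 and 0.003 m and z of probe in the frame of rig between 0.052 and 0.058 m and angle between the x axis of probe and the x axis of rig, either way round below 0.05 rad and x of blunt_end in the frame of rig between 0.0525 and 0.0775 m and contact force between strap and probe above 8 N), for 0.2 s.
At the end, for the whole second after the job is handed in: The probe lies still in both V-blocks, axis within 3 mm and 0.05 rad of the V's, blunt end at the stop (52.5 to 77.5 mm along rig x, the screw's range); the strap lies still over it at -0.05 to 0.36 rad, still bearing on it with over 1 N (y of probe in the frame of rig between -0.003 and 0.003 m and z of probe in the frame of rig between 0.052 and 0.058 m and angle between the x axis of probe and the x axis of rig, either way round below 0.05 rad and x of blunt_end in the frame of rig between 0.0525 and 0.0775 m and value of joint strap between -0.05 and 0.36 rad and contact force between strap and probe above 1 N and linear speed of probe below 0.01 m/s and velocity of joint strap between -0.05 and 0.05 rad/s); the robot touches nothing.
It fails at once if the probe is rammed on the stop with more than 25 N (contact force between probe and stop above 25 N).
It fails at once if the strap is forced on the barrel with more than 35 N (contact force between strap and probe above 35 N).
It fails at once if another thing on the table is moved more than 30 mm (distance of any of spare, soilcup, screwdriver, ruler, jar, plant from where it was at the start of the episode above 0.03 m).
It also fails if it takes over 64 s, if anything falls off the work surface, if the arm or the gripper's body presses on something with over 40 N, if the wrist force passes 120 N, or if a joint passes its speed limit or range.

## Working session

There is one attempt and no reset: what is moved stays moved. The work goes in short steps, Python scripts to look and compute and a tool call to move; the robot and the scene stay as the last step left them, time stands still between calls to the robot, and variables do not carry over. Pictures are saved under pics/ and viewed, and the job is handed in when it is done.

Besides the shell and the picture viewer there is one more tool, called after "Emit:" by a JSON object that holds its "name" and its "arguments". jog_arm: Moves the arm, as the interface text tells. Its arguments: {"type":"object","properties":{"rows":{"type":"array","items":{"type":"object","properties":{"delta_rot":{"type":"array","items":{"type":"number"}},"xyz":{"type":"array","items":{"type":"number"}},"fingers":{"type":"number"}}}},"grip_force":{"type":"number"}},"required":["rows"]}

```bash
ls; mkdir -p pics; cat > h.py <<'E'
import numpy as np,cv2
from bench import r,imaging
from scipy.spatial.transform import Rotation as R
def cam(n):
    c=imaging.camera_info(n); K=np.array(c["camera_matrix"]); a=np.array(c["attitude"])
    Rm=R.from_rotvec(a).as_matrix() if a.size==3 else a.reshape(3,3)
    return K,np.array(c["xyz"]),Rm
def atz(n,uv,z,c=None):
    K,p,Rm=c or cam(n); d=Rm@np.linalg.inv(K)@np.array([uv[0],uv[1],1.]); return p+d*(z-p[2])/d[2]
def proj(n,X,c=None):
    K,p,Rm=c or cam(n); q=K@(Rm.T@(np.array(X)-p)); return q[:2]/q[2]
def st():
    o=r.get_obs(); print({k:np.round(o[k],4).tolist() for k in("clock","tcp_pos","orientation","contact_force","moment","grip_width","joints")}); return o
E
python3 - <<'E'
from h import *
st()
for n in("scene","top","wrist"):
    cv2.imwrite(f"pics/{n}0.png",imaging.grab_frame(n)); c=imaging.camera_info(n); print(n,c)
for n in("scene","top"):
    for q in("probe","blunt_end","rest","rig","seat","stop","strap_hinge","strap_tab"):
        l=imaging.tip_of(n,q); print(n,q,[(np.round(a["position"],1).tolist(),round(a["conf"],2)) for a in l[:2]])
E
```

```text
pics
{'clock': 0.0, 'tcp_pos': [0.2859, 0.6108, 0.2303], 'orientation': [-0.6822, -3.0664, 0.0029], 'contact_force': [0.5473, -0.5608, -0.3949], 'moment': [-0.0339, -0.0601, 0.02], 'grip_width': 0.0855, 'joints': [-1.2411, 0.4778, 0.0224, 1.5565, -0.0115, 1.1093, -0.0831]}
scene {'camera_matrix': array([[359.05740844,   0.        , 250.10894914],
       [  0.        , 359.05740844, 195.93386565],
       [  0.        ,   0.        ,   1.        ]]), 'xyz': array([ 1.03690962, -0.1894176 ,  0.69681809]), 'attitude': array([-2.18033147, -1.32997373,  0.45622598])}
top {'camera_matrix': array([[413.87497784,   0.        , 257.21983621],
       [  0.        , 413.87497784, 191.41616786],
       [  0.        ,   0.        ,   1.        ]]), 'xyz': array([0.39684223, 0.02769572, 1.0921984 ]), 'attitude': array([-2.20256639,  2.01329118, -0.21271757])}
wrist {'camera_matrix': array([[291.95412478,   0.        , 255.37969258],
       [  0.        , 291.95412478, 191.80293076],
       [  0.        ,   0.        ,   1.        ]]), 'xyz': array([0.22382623, 0.64046349, 0.37308298]), 'attitude': array([2.44870716, 1.55815548, 0.21450231])}
scene probe [([285.6, 147.4], 0.87), ([297.8, 128.0], 0.47)]
scene blunt_end [([300.3, 131.9], 0.84)]
scene rest [([281.6, 158.3], 0.83)]
scene rig []
scene seat [([136.3, 223.2], 0.87), ([297.4, 133.4], 0.71)]
scene stop [([172.9, 228.0], 0.91), ([206.2, 307.2], 0.34)]
scene strap_hinge [([100.3, 236.2], 0.9)]
scene strap_tab [([83.7, 218.8], 0.52), ([401.8, 196.1], 0.18)]
top probe [([199.4, 229.9], 0.59)]
top blunt_end [([170.9, 246.5], 0.68)]
top rest [([205.3, 235.0], 0.6)]
top rig [([358.8, 224.6], 0.92), ([235.9, 145.5], 0.47)]
top seat [([364.7, 220.6], 0.7)]
top stop [([329.3, 213.9], 0.68)]
top strap_hinge [([391.6, 215.0], 0.69)]
top strap_tab [([405.1, 203.0], 0.56)]
```

View pics/scene0.png

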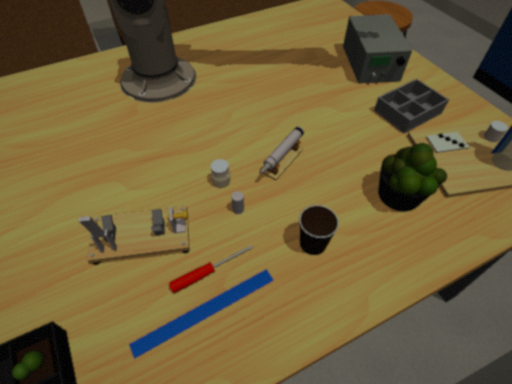

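View pics/top0.png

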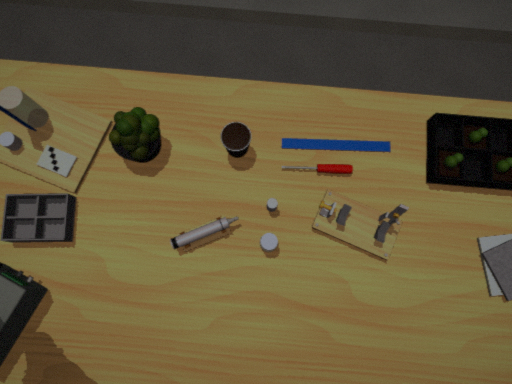

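View pics/wrist0.png

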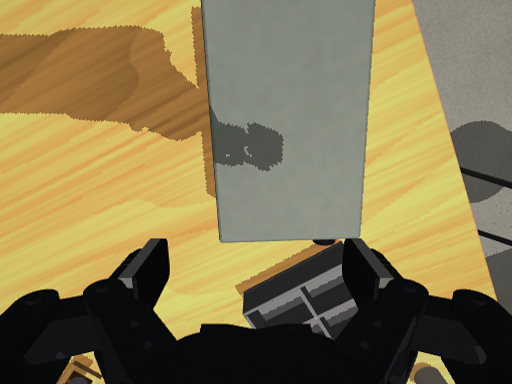

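```bash
python3 - <<'E'
from h import *
T=lambda uv,z:np.round(atz("top",uv,z),4)
S=lambda uv,z:np.round(atz("scene",uv,z),4)
print("probe",T((199.4,229.9),.045),S((285.6,147.4),.045))
print("blunt",T((170.9,246.5),.045),S((300.3,131.9),.045))
print("rest",T((205.3,235),0),S((281.6,158.3),0))
z=.012
print("seat",T((364.7,220.6),.055+z),S((136.3,223.2),.055+z))
print("stop",T((329.3,213.9),z+.015),S((172.9,228),z+.015))
print("hinge",T((391.6,215),.073+z),S((100.3,236.2),.073+z))
print("tab",T((405.1,203),.15+z),S((83.7,218.8),.15+z))
print("rig",T((358.8,224.6),z))
E
```

```text
probe [0.5034 0.1806 0.045 ] [0.4984 0.1819 0.045 ]
blunt [0.4554 0.247  0.045 ] [0.467  0.2452 0.045 ]
rest [0.4959 0.1701 0.    ] [0.4911 0.1777 0.    ]
seat [ 0.5612 -0.2306  0.067 ] [ 0.5636 -0.2193  0.067 ]
stop [ 0.5769 -0.1483  0.027 ] [ 0.5829 -0.1532  0.027 ]
hinge [ 0.5782 -0.2916  0.085 ] [ 0.5742 -0.2906  0.085 ]
tab [ 0.5948 -0.2973  0.162 ] [ 0.5825 -0.296   0.162 ]
rig [ 0.5581 -0.2294  0.012 ]
```

```bash
cat >> h.py <<'E'
def yawpose(yaw,tilt=None):
    # tool z down, tool x along world yaw
    x=np.array([np.cos(yaw),np.sin(yaw),0]); z=np.array([0,0,-1.]); return np.stack([x,np.cross(z,x),z],1)
def goto(p,yaw,o=None):
    o=o or r.get_obs(); R0=R.from_rotvec(o["orientation"]).as_matrix()
    d=R0.T@(np.array(p)-np.array(o["tcp_pos"]))*100
    rv=np.degrees(R.from_matrix(R0.T@yawpose(yaw)).as_rotvec())
    print("xyz cm",np.round(d,2).tolist(),"rot deg",np.round(rv,2).tolist())
def toolyaw():
    R0=R.from_rotvec(r.get_obs()["orientation"]).as_matrix(); return np.degrees(np.arctan2(R0[1,0],R0[0,0])),R0
E
python3 - <<'E'
from h import *
y,R0=toolyaw(); print(y,R0.round(3))
K,p,Rm=cam("wrist"); print("cam in tool",R0.T@(p-r.get_obs()["tcp_pos"])); print(R0.T@Rm)
goto([.505,.185,.23],np.radians(111.4)); goto([.505,.185,.23],np.radians(-68.6))
E
```

```text
154.91798131679568 [[-0.906  0.424 -0.   ]
 [ 0.424  0.906  0.   ]
 [ 0.     0.    -1.   ]]
cam in tool [ 0.06876692  0.00019909 -0.14254899]
[[ 2.80377193e-04 -9.62686668e-01 -2.70618369e-01]
 [ 9.99999366e-01 -2.52256346e-05  1.12579718e-03]
 [-1.09061646e-03 -2.70618513e-01  9.62686050e-01]]
xyz cm [-37.9, -29.34, 0.13] rot deg [-0.0, -0.0, 43.52]
xyz cm [-37.9, -29.34, 0.13] rot deg [0.0, -0.0, -136.48]
```

Emit:
{"name": "jog_arm", "arguments": {"rows": [{"xyz": [-3.2,-2.45,0],"delta_rot": [0,0,4]},{"xyz": [-6.4,-4.9,0],"delta_rot": [0,0,8]},{"xyz": [-9.5,-7.35,0],"delta_rot": [0,0,12]},{"xyz": [-12.7,-9.8,0],"delta_rot": [0,0,16]},{"xyz": [-15.9,-12.3,0],"delta_rot": [0,0,20]}]}}

```text
$.rows[0]: bad value
```

```bash
python3 -c "
from h import *
st();goto([.505,.185,.23],np.radians(111.4))"
```

```text
{'clock': 0.95, 'tcp_pos': [0.2861, 0.6114, 0.2313], 'orientation': [-0.6822, -3.0666, -0.0], 'contact_force': [-0.1558, -0.5886, 0.9314], 'moment': [0.0036, -0.0308, -0.0301], 'grip_width': 0.0855, 'joints': [-1.2411, 0.477, 0.0224, 1.5554, -0.0115, 1.1093, -0.0831]}
xyz cm [-37.9, -29.34, 0.13] rot deg [-0.0, -0.0, 43.52]
```

Each row probably needs the fingers value.

Emit:
{"name": "jog_arm", "arguments": {"rows": [{"xyz": [-3.2,-2.45,0],"delta_rot": [0,0,4],"fingers": 0},{"xyz": [-6.4,-4.9,0],"delta_rot": [0,0,8],"fingers": 0},{"xyz": [-9.5,-7.35,0],"delta_rot": [0,0,12],"fingers": 0},{"xyz": [-12.7,-9.8,0],"delta_rot": [0,0,16],"fingers": 0},{"xyz": [-15.9,-12.3,0],"delta_rot": [0,0,20],"fingers": 0}]}}

```text
clock: 1.37
tcp_pos: [0.3786, 0.4309, 0.2315]
orientation: [1.209, 2.9, 0.001]
contact_force: [0.1, 0.7, 0.2]
grip_width: 0.0852
```

```bash
python3 -c "
from h import *
st();goto([.505,.185,.23],np.radians(111.4))"
```

```text
{'clock': 1.3667, 'tcp_pos': [0.3786, 0.4309, 0.2315], 'orientation': [1.2089, 2.8996, 0.0008], 'contact_force': [0.1239, 0.6671, 0.1512], 'moment': [-0.0083, -0.0563, -0.012], 'grip_width': 0.0852, 'joints': [-1.0692, 0.31, 0.1373, 1.8114, -0.049, 1.023, -0.132]}
xyz cm [-26.36, -8.33, 0.14] rot deg [0.03, -0.01, 23.33]
```

Emit:
{"name": "jog_arm", "arguments": {"rows": [{"xyz": [-4,-1.26,0],"delta_rot": [0,0,4],"fingers": 0},{"xyz": [-8,-2.5,0],"delta_rot": [0,0,8],"fingers": 0},{"xyz": [-12,-3.8,0],"delta_rot": [0,0,12],"fingers": 0},{"xyz": [-16,-5,0],"delta_rot": [0,0,16],"fingers": 0},{"xyz": [-20,-6.3,0],"delta_rot": [0,0,20],"fingers": 0}]}}

```text
clock: 1.78
tcp_pos: [0.4739, 0.2455, 0.2318]
orientation: [1.699, 2.643, 0.002]
contact_force: [1.0, 0.5, -0.3]
grip_width: 0.0854
```

```bash
python3 - <<'E'
from h import *
st();goto([.505,.185,.23],np.radians(111.4))
c=cam("wrist");im=imaging.grab_frame("wrist");cv2.imwrite("pics/w1.png",im)
for q in("probe","blunt_end","rest"):
    for a in imaging.tip_of("wrist",q)[:2]: print(q,a["position"],a["conf"],atz("wrist",a["position"],0 if q=="rest" else .045,c))
E
```

```text
{'clock': 1.7833, 'tcp_pos': [0.4739, 0.2455, 0.2318], 'orientation': [1.6985, 2.6428, 0.0024], 'contact_force': [0.9671, 0.5465, -0.3295], 'moment': [0.0371, -0.0974, -0.009], 'grip_width': 0.0854, 'joints': [-0.8412, 0.2454, 0.2933, 1.9097, -0.0845, 0.9968, -0.082]}
xyz cm [-6.79, 0.31, 0.18] rot deg [0.07, -0.05, 3.14]
probe [248.2, 226.3] 0.69 [0.49423185 0.18135783 0.045     ]
blunt_end [245.6, 165.0] 0.66 [0.46072506 0.24871648 0.045     ]
rest [246.8, 219.0] 0.56 [0.49478745 0.17304055 0.        ]
```

View pics/w1.png

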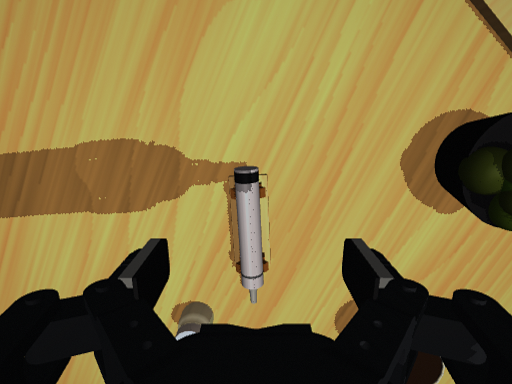

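```bash
cat >> h.py <<'E'
def seg(n,q,i=0):
    l=imaging.cut_out(n,q); print(q,[round(a["conf"],2) for a in l]); return np.array(l[i]["region"]).astype(bool)
def axisfit(n,m,z,c):
    """midline of elongated mask projected on plane z -> world point, dir, extents"""
    v,u=np.nonzero(m); P=np.array([atz(n,(a,b),z,c)[:2] for a,b in zip(u,v)])
    mu=P.mean(0); d=np.linalg.svd(P-mu,full_matrices=False)[2][0]; s=(P-mu)@d; t=(P-mu)@np.array([-d[1],d[0]])
    return mu,d,s,t
E
python3 - <<'E'
from h import *
imaging.grab_frame("wrist"); 
c=cam("wrist");im=imaging.grab_frame("wrist")
m=seg("wrist","probe"); mu,d,s,t=axisfit("wrist",m,.045,c)
if d[1]<0:d=-d;s=-s
print(mu,np.degrees(np.arctan2(d[1],d[0])),np.percentile(s,[0,1,99,100]),np.percentile(t,[1,99]))
# barrel midline by bins
for a in np.arange(-.1,.1,.015):
    k=(s>a)&(s<a+.015)
    if k.sum()>5: print(round(a,3),np.percentile(t[k],[2,98]).round(4),np.round(t[k].mean(),4))
im[m]=im[m]//2+np.array([0,0,127],np.uint8)
cv2.imwrite("pics/w2.png",cv2.resize(im[130:320,150:350],(800,600)[::1] and (760,722))[:600])
for q in("probe","blunt_end"):
    for a in imaging.tip_of("wrist",q)[:2]: print(q,a["position"],a["conf"],atz("wrist",a["position"],0 if q=="rest" else .045,c))
goto([.497,.187,.1],np.radians(111.4))
E
```

```text
probe [0.96]
[0.49698065 0.17847508] 117.37341824730152 [-0.10337875 -0.09586727  0.0766557   0.07828189] [-0.01363894  0.01366519]
-0.1 [-0.0045  0.0045] 0.0001
-0.085 [-0.0128  0.0128] -0.0003
-0.07 [-0.0135  0.0134] 0.0
-0.055 [-0.0136  0.0131] -0.0002
-0.04 [-0.0132  0.0133] 0.0001
-0.025 [-0.0133  0.0136] -0.0
-0.01 [-0.0128  0.0133] 0.0003
0.005 [-0.013   0.0137] 0.0001
0.02 [-0.0131  0.0133] 0.0002
0.035 [-0.0132  0.0138] 0.0001
0.05 [-0.0135  0.0134] 0.0002
0.065 [-0.0136  0.0128] -0.0005
probe [249.2, 231.3] 0.73 [0.49730199 0.17826764 0.045     ]
blunt_end [245.0, 170.6] 0.64 [0.46183378 0.24467105 0.045     ]
xyz cm [-6.64, -0.39, 13.13] rot deg [0.02, -0.04, 3.5]
```

View pics/w2.png

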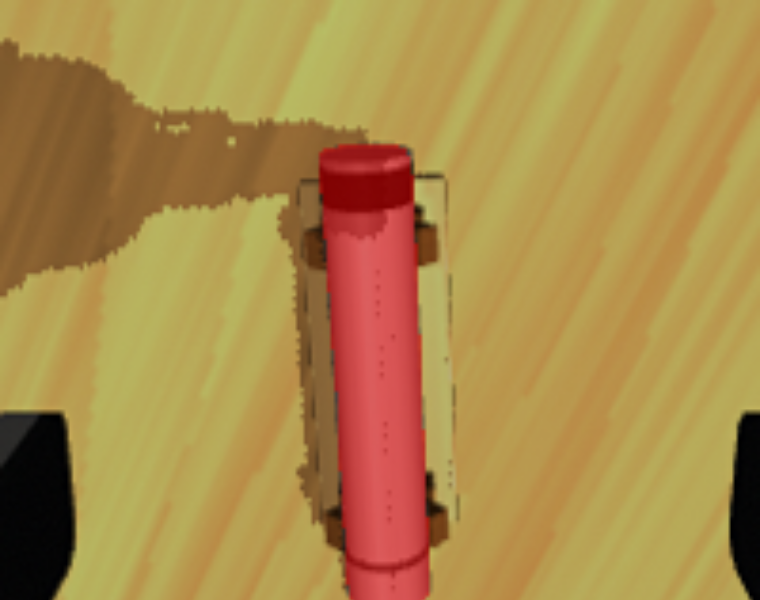

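```bash
python3 - <<'E'
from h import *
goto([.4889,.1944,.08],np.radians(117.4));goto([.4889,.1944,.024],np.radians(117.4))
E
```

```text
xyz cm [-5.63, -0.81, 15.13] rot deg [0.02, -0.04, -2.5]
xyz cm [-5.63, -0.81, 20.73] rot deg [0.02, -0.04, -2.5]
```

Emit:
{"name": "jog_arm", "arguments": {"rows": [{"xyz": [-2,-0.3,3],"delta_rot": [0,0,-0.5],"fingers": 0},{"xyz": [-4,-0.6,6],"delta_rot": [0,0,-1],"fingers": 0},{"xyz": [-5.6,-0.8,9],"delta_rot": [0,0,-2],"fingers": 0},{"xyz": [-5.63,-0.81,12],"delta_rot": [0,0,-2.5],"fingers": 0},{"xyz": [-5.63,-0.81,14],"delta_rot": [0,0,-2.5],"fingers": 0}]}}

```text
clock: 2.65
tcp_pos: [0.4878, 0.1936, 0.0888]
orientation: [-1.631, -2.683, 0.003]
contact_force: [-0.2, -0.1, -0.8]
grip_width: 0.0851
```

```bash
python3 - <<'E'
from h import *
cv2.imwrite("pics/w3.png",imaging.grab_frame("wrist"))
st();print(toolyaw()[0])
goto([.4889,.1944,.024],np.radians(117.4))
c=cam("wrist"); im=imaging.grab_frame("wrist")
m=seg("wrist","probe"); mu,d,s,t=axisfit("wrist",m,.045,c)
if d[1]<0:d=-d;s=-s
print(mu,np.degrees(np.arctan2(d[1],d[0])),np.percentile(s,[1,99]))
E
```

```text
{'clock': 2.7, 'tcp_pos': [0.4858, 0.1935, 0.0861], 'orientation': [-1.6282, -2.682, 0.0092], 'contact_force': [-2.2297, 0.6426, -1.4891], 'moment': [-0.0429, 0.0289, 0.007], 'grip_width': 0.0856, 'joints': [-0.7066, 0.4366, 0.2595, 2.0486, -0.1731, 0.6838, 0.1446]}
117.47769416307646
xyz cm [-0.07, 0.36, 6.2] rot deg [-0.41, -0.02, 0.08]
probe [0.89]
[0.49194139 0.18787176] 117.35903025205968 [-0.07830177  0.06480633]
```

View pics/w3.png

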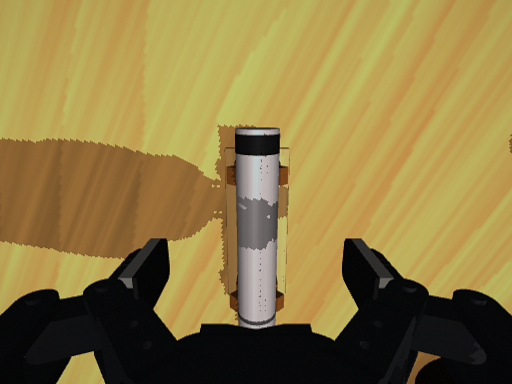

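Emit:
{"name": "jog_arm", "arguments": {"rows": [{"xyz": [-0.05,0.3,2.5],"delta_rot": [0,0,0],"fingers": 0},{"xyz": [-0.05,0.3,4.5],"delta_rot": [0,0,0],"fingers": 0},{"xyz": [-0.05,0.3,6.1],"delta_rot": [0,0,0],"fingers": 0},{"xyz": [-0.05,0.3,6.2],"delta_rot": [0,0,0],"fingers": 0.2},{"xyz": [-0.05,0.3,6.2],"delta_rot": [0,0,0],"fingers": 0.4}], "grip_force": 30}}

```text
clock: 3.22
tcp_pos: [0.4908, 0.1964, 0.0291]
orientation: [-1.628, -2.685, 0.002]
contact_force: [-0.5, -0.5, -0.1]
grip_width: 0.0642
```

```bash
python3 - <<'E'
from h import *
st();goto([.4889,.1944,.024],np.radians(117.4))
E
```

```text
{'clock': 3.2167, 'tcp_pos': [0.4908, 0.1964, 0.0291], 'orientation': [-1.6278, -2.6846, 0.0024], 'contact_force': [-0.5135, -0.4967, -0.1086], 'moment': [0.0295, 0.013, -0.0179], 'grip_width': 0.0642, 'joints': [-0.6739, 0.5387, 0.222, 2.061, -0.2141, 0.5656, 0.1799]}
xyz cm [-0.09, -0.26, 0.51] rot deg [-0.14, -0.05, 0.14]
```

Emit:
{"name": "jog_arm", "arguments": {"rows": [{"xyz": [-0.1,-0.25,0.4],"delta_rot": [0,0,0],"fingers": 0.4},{"xyz": [-0.1,-0.25,0.4],"delta_rot": [0,0,0],"fingers": 0.55},{"xyz": [-0.1,-0.25,0.4],"delta_rot": [0,0,0],"fingers": 0.7},{"xyz": [-0.1,-0.25,0.4],"delta_rot": [0,0,0],"fingers": 0.9},{"xyz": [-0.1,-0.25,0.4],"delta_rot": [0,0,0],"fingers": 0.9}], "grip_force": 40}}

```text
clock: 3.63
tcp_pos: [0.4884, 0.1941, 0.0262]
orientation: [-1.627, -2.684, 0.003]
contact_force: [-3.4, -1.7, 8.5]
grip_width: 0.027
```

Emit:
{"name": "jog_arm", "arguments": {"rows": [{"xyz": [0,0,0],"delta_rot": [0,0,0],"fingers": 0.9},{"xyz": [0,0,0],"delta_rot": [0,0,0],"fingers": 0.9},{"xyz": [0,0,-0.5],"delta_rot": [0,0,0],"fingers": 0.9},{"xyz": [0,0,-1],"delta_rot": [0,0,0],"fingers": 0.9},{"xyz": [0,0,-1.5],"delta_rot": [0,0,0],"fingers": 0.9}], "grip_force": 40}}

```text
clock: 4.05
tcp_pos: [0.4886, 0.1942, 0.0418]
orientation: [-1.628, -2.684, 0.003]
contact_force: [-0.0, -0.3, -3.1]
grip_width: 0.0265
```

```bash
python3 - <<'E'
from h import *
st();print(toolyaw()[0]); cv2.imwrite("pics/w4.png",imaging.grab_frame("wrist")); goto([.52,-.1,.2],np.radians(69.5))
E
```

```text
{'clock': 4.05, 'tcp_pos': [0.4886, 0.1942, 0.0418], 'orientation': [-1.6275, -2.6837, 0.0033], 'contact_force': [-0.0248, -0.3418, -3.1274], 'moment': [-0.0131, -0.0161, 0.0115], 'grip_width': 0.0265, 'joints': [-0.6795, 0.5136, 0.2307, 2.0633, -0.2062, 0.5893, 0.1754]}
117.53010243974894
xyz cm [-27.51, -10.9, -15.76] rot deg [-0.13, -0.04, 48.02]
```

View pics/w4.png

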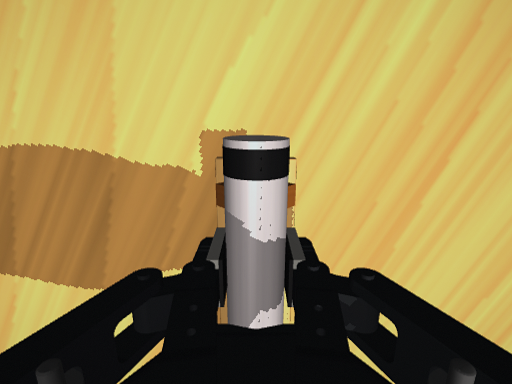

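```bash
python3 - <<'E'
from h import *
goto([.457,-.25,.24],np.radians(69.5))
E
```

```text
xyz cm [-37.9, -23.43, -19.75] rot deg [-0.13, -0.04, 48.02]
```

Emit:
{"name": "jog_arm", "arguments": {"rows": [{"xyz": [0,0,-3.5],"delta_rot": [0,0,0],"fingers": 0.9},{"xyz": [0,0,-7.5],"delta_rot": [0,0,0],"fingers": 0.9},{"xyz": [-1,-0.6,-11.5],"delta_rot": [0,0,2],"fingers": 0.9},{"xyz": [-4,-2.4,-14],"delta_rot": [0,0,6],"fingers": 0.9},{"xyz": [-7,-4.3,-16],"delta_rot": [0,0,10],"fingers": 0.9}]}}

```text
clock: 4.52
tcp_pos: [0.4849, 0.1139, 0.2054]
orientation: [-1.856, -2.534, -0.005]
contact_force: [1.1, -0.4, -2.2]
grip_width: 0.0267
```

```bash
python3 - <<'E'
from h import *
st();goto([.457,-.25,.24],np.radians(69.5))
E
```

```text
{'clock': 4.5167, 'tcp_pos': [0.4849, 0.1139, 0.2054], 'orientation': [-1.856, -2.5342, -0.0052], 'contact_force': [1.0714, -0.353, -2.1754], 'moment': [-0.0909, -0.0918, -0.022], 'grip_width': 0.0267, 'joints': [-0.6834, 0.2183, 0.3812, 2.0206, -0.1045, 0.918, 0.0595]}
xyz cm [-33.84, -13.63, -3.57] rot deg [0.09, -0.17, 38.06]
```

Emit:
{"name": "jog_arm", "arguments": {"rows": [{"xyz": [-3.6,-1.5,-1],"delta_rot": [0,0,5],"fingers": 0.9},{"xyz": [-7.2,-3,-2],"delta_rot": [0,0,10],"fingers": 0.9},{"xyz": [-10.8,-4.4,-3],"delta_rot": [0,0,15],"fingers": 0.9},{"xyz": [-14.4,-5.9,-3.5],"delta_rot": [0,0,20],"fingers": 0.9},{"xyz": [-18,-7.3,-3.5],"delta_rot": [0,0,25],"fingers": 0.9}]}}

```text
clock: 4.93
tcp_pos: [0.4696, -0.0818, 0.2414]
orientation: [2.365, 2.067, 0.01]
contact_force: [0.9, 1.0, -3.0]
grip_width: 0.0269
```

```bash
python3 - <<'E'
from h import *
st();goto([.457,-.25,.24],np.radians(69.5))
E
```

```text
{'clock': 4.9333, 'tcp_pos': [0.4696, -0.0818, 0.2414], 'orientation': [2.3654, 2.0674, 0.0098], 'contact_force': [0.8588, 1.0003, -2.9527], 'moment': [0.0833, -0.0535, 0.0025], 'grip_width': 0.0269, 'joints': [-0.4765, 0.1363, 0.5799, 2.0352, -0.0946, 0.9898, 0.0166]}
xyz cm [-16.83, 1.01, 0.07] rot deg [0.21, -0.29, 12.81]
```

Emit:
{"name": "jog_arm", "arguments": {"rows": [{"xyz": [-3.6,0.2,0],"delta_rot": [0,0,3],"fingers": 0.9},{"xyz": [-7.2,0.4,0],"delta_rot": [0,0,6],"fingers": 0.9},{"xyz": [-10.8,0.6,0],"delta_rot": [0,0,9],"fingers": 0.9},{"xyz": [-14.4,0.8,0],"delta_rot": [0,0,12],"fingers": 0.9},{"xyz": [-16.8,1,0],"delta_rot": [0,0,12.8],"fingers": 0.9}]}}

```text
clock: 5.35
tcp_pos: [0.4556, -0.2533, 0.2412]
orientation: [2.586, 1.783, 0.01]
contact_force: [0.5, -0.6, -3.3]
grip_width: 0.0267
```

```bash
python3 - <<'E'
from h import *
imaging.grab_frame("scene"); imaging.grab_frame("scene")
c=cam("wrist");st();im=imaging.grab_frame("wrist");cv2.imwrite("pics/w5.png",im);print(toolyaw()[0])
np.savez("c5.npz",K=c[0],p=c[1],R=c[2])
for q in("rig","seat","stop","strap_hinge","strap_tab","blunt_end","probe"):
    for a in imaging.tip_of("wrist",q)[:2]: print(q,a["position"],round(a["conf"],2))
for n in("scene","top"): cv2.imwrite(f"pics/{n}5.png",imaging.grab_frame(n))
E
```

```text
{'clock': 5.45, 'tcp_pos': [0.4554, -0.2546, 0.2413], 'orientation': [2.5866, 1.7796, 0.0081], 'contact_force': [-1.2058, 0.6396, -2.425], 'moment': [0.0792, 0.0616, 0.0431], 'grip_width': 0.0268, 'joints': [-0.2079, 0.2472, 0.7168, 1.9463, -0.1952, 1.0118, 0.2319]}
69.24543763222302
rig [321.6, 109.6] 0.78
seat [336.4, 111.7] 0.72
stop [325.9, 39.7] 0.82
strap_hinge [373.3, 165.9] 0.74
strap_tab [430.5, 186.1] 0.9
blunt_end [258.0, 136.7] 0.97
probe [256.7, 294.7] 0.79
```

View pics/w5.png

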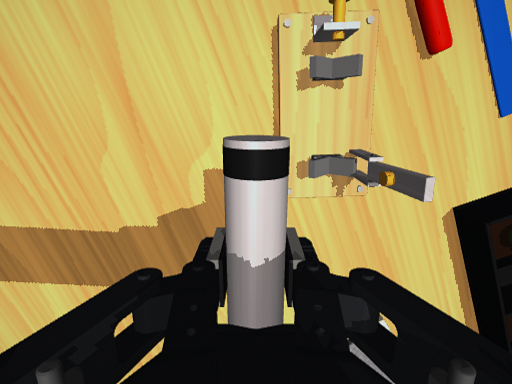

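```bash
python3 - <<'E'
import cv2
im=cv2.imread("pics/w5.png"); cv2.imwrite("pics/w5a.png",cv2.resize(im[0:115,265:395],None,fx=5,fy=5,interpolation=cv2.INTER_CUBIC)); cv2.imwrite("pics/w5b.png",cv2.resize(im[120:220,265:445],None,fx=4.4,fy=4.4,interpolation=cv2.INTER_CUBIC))
im=cv2.imread("pics/scene5.png"); cv2.imwrite("pics/s5a.png",cv2.resize(im[190:280,70:210],None,fx=5.5,fy=5.5,interpolation=cv2.INTER_CUBIC))
E
```

```text
(no output)
```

View pics/w5a.png

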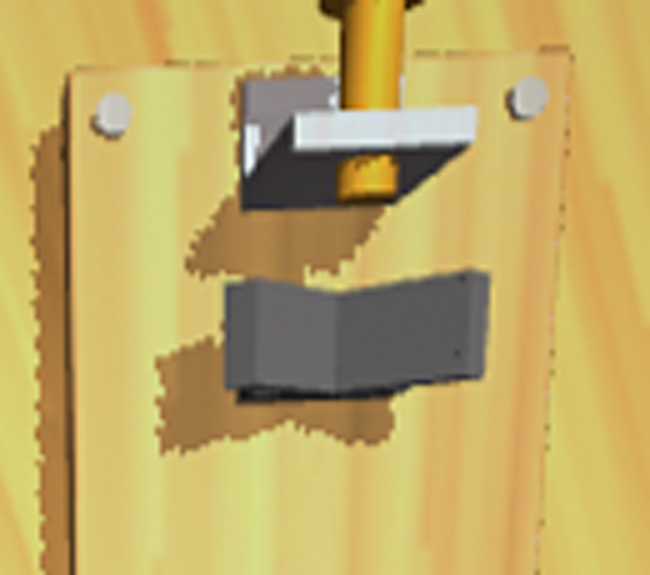

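View pics/w5b.png

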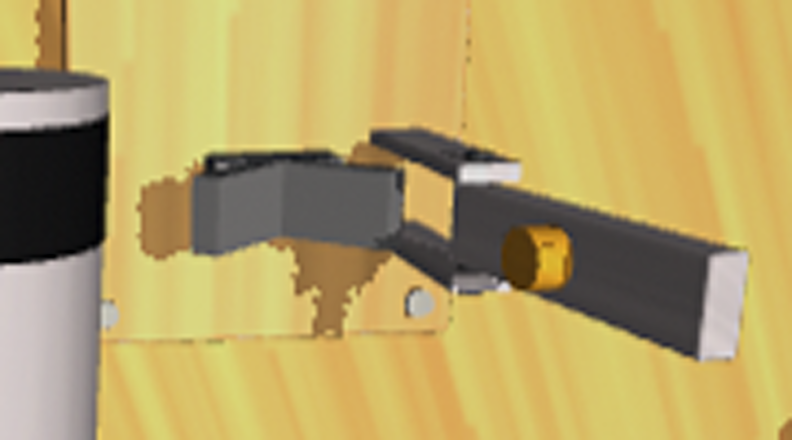

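View pics/s5a.png

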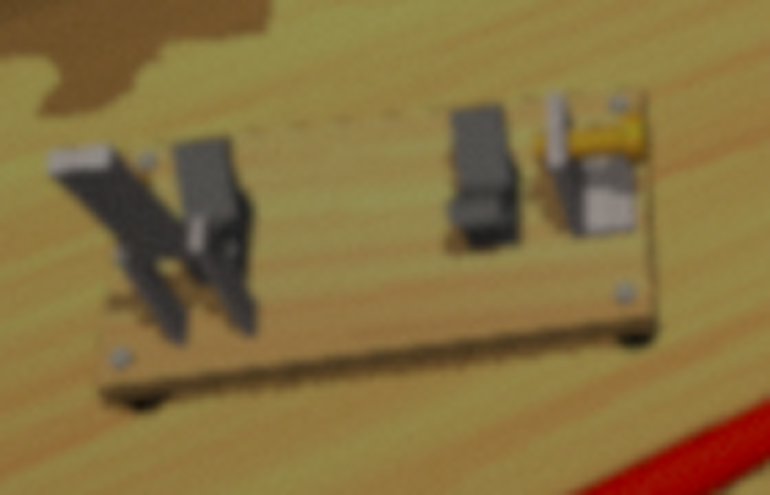

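```bash
cat > fit.py <<'E'
from h import *
from scipy.optimize import least_squares
d=np.load("c5.npz");cw=(d["K"],d["p"],d["R"]);cs=cam("scene")
A=[((105,55,15),(70,72)),((105,-55,15),(572,50)),((75,17,67),(295,149)),((75,-17,67),(471,145)),((81,17,67),(299,113)),((81,-17,67),(477,108)),
((55,21,57),(256,280)),((35,21,57),(254,389)),((55,-21,57),(472,270)),((35,-21,57),(468,380)),((55,0,35.2),(337,293)),((35,0,35.2),(332,389))]
B=[((-70,0,35.2),(277,238)),((-50,0,35.2),(288,165)),((-105,-55,15),(448,330)),((-70,21,57),(217,253))]
S=[((105,-55,15),(655,318)),((105,55,15),(643,92)),((-105,-55,15),(103,388))]
f=lambda p,s,x0,y0:(x0+(p[0]+.5)/s-.5,y0+(p[1]+.5)/s-.5)
W=[(np.array(X)/1e3,f(p,5,265,0)) for X,p in A]+[(np.array(X)/1e3,f(p,4.4,265,120)) for X,p in B]
Sc=[(np.array(X)/1e3,f(p,5.5,70,190)) for X,p in S]
def T(q,X): 
    c,s=np.cos(q[2]),np.sin(q[2]); return np.array([q[0]+c*X[0]-s*X[1],q[1]+s*X[0]+c*X[1],q[3]+X[2]])
def res(q,sw=.0):
    e=[proj("wrist",T(q,X),cw)-p for X,p in W]
    if sw: e+=[sw*(proj("scene",T(q,X),cs)-p) for X,p in Sc]
    return np.concatenate(e)
for sw in(0,.6):
    o=least_squares(res,[.56,-.225,np.radians(69.5),.012],args=(sw,),loss="soft_l1"); q=o.x
    print(sw,q[:2],np.degrees(q[2]),q[3]); print(res(q,1).reshape(-1,2).round(1).tolist())
np.save("rig.npy",q)
E
python3 fit.py
```

```text
0 [ 0.5582162  -0.22154568] 71.06104068235493 0.011188648322269356
[[-0.4, -0.6], [0.5, -0.0], [-0.3, 0.6], [0.6, 0.0], [-0.9, 0.7], [-0.2, 0.3], [0.7, -0.4], [0.6, -0.8], [-0.3, -0.0], [-0.6, -0.5], [-0.0, -0.0], [0.3, 0.8], [0.7, -0.6], [-1.3, -0.9], [0.1, 0.6], [0.1, 0.7], [-0.0, 0.3], [0.3, -0.4], [-1.5, 0.7]]
0.6 [ 0.55822134 -0.22152505] 71.05688495268569 0.011139965103239158
[[-0.4, -0.6], [0.5, -0.0], [-0.3, 0.6], [0.6, 0.0], [-0.9, 0.7], [-0.2, 0.3], [0.6, -0.5], [0.6, -0.8], [-0.3, -0.0], [-0.7, -0.5], [-0.0, -0.0], [0.3, 0.8], [0.6, -0.6], [-1.3, -0.9], [0.1, 0.6], [0.1, 0.7], [0.0, 0.3], [0.3, -0.4], [-1.5, 0.7]]
```

```bash
cat >> h.py <<'E'
try: q=np.load("rig.npy")
except Exception: q=None
def T(X,q=q):
    X=np.array(X)/1e3;c,s=np.cos(q[2]),np.sin(q[2]); return np.array([q[0]+c*X[0]-s*X[1],q[1]+s*X[0]+c*X[1],q[3]+X[2]])
def inv(P,q=q):
    c,s=np.cos(q[2]),np.sin(q[2]);d=np.array(P)-np.array([q[0],q[1],q[3]]); return np.array([c*d[0]+s*d[1],-s*d[0]+c*d[1],d[2]])*1e3
E
python3 - <<'E'
from h import *
d=np.load("c5.npz");cw=(d["K"],d["p"],d["R"])
for L in(0,5,10,15,20): print(L,[((proj("w",T([75-L,0,z]),cw)-[265,0])*5+2).round(0) for z in(61,55,49)])
for a in(1.5,1.6,1.7,1.8,1.9): print(a,proj("w",T([-60,-36+80*np.cos(a),73+80*np.sin(a)]),cw), proj("s",T([-60,-36+80*np.cos(a),73+80*np.sin(a)]),cam("scene")))
print(T([0,0,55]))
o=r.get_obs();R0=R.from_rotvec(o["orientation"]).as_matrix();t=np.array(o["tcp_pos"])
for x in(.050,.055,.058,.06,.065): print(x,[proj("w",t+R0@np.array([x,0,-.019+dz]),cw).round(1).tolist() for dz in(-.014,0)])
E
python3 - <<'E'
import cv2
im=cv2.imread("pics/w5.png"); cv2.imwrite("pics/w5c.png",cv2.resize(im[120:200,210:305],None,fx=7,fy=7,interpolation=cv2.INTER_CUBIC))
E
```

```text
0 [array([375., 157.]), array([366., 165.]), array([358., 173.])]
5 [array([374., 186.]), array([365., 193.]), array([357., 200.])]
10 [array([373., 214.]), array([364., 221.]), array([356., 227.])]
15 [array([372., 242.]), array([363., 248.]), array([355., 254.])]
20 [array([371., 270.]), array([362., 276.]), array([354., 281.])]
1.5 [404.11959679 190.06691304] [ 86.02390837 210.39561762]
1.6 [414.47116728 189.77011635] [ 85.40373419 213.94729451]
1.7 [424.23722368 189.20942116] [ 84.94283306 217.79115028]
1.8 [433.22752496 188.39793846] [ 84.6504894  221.88215045]
1.9 [441.27860478 187.35591883] [ 84.53346156 226.16955888]
[ 0.55822134 -0.22152505  0.06613997]
0.05 [[253.6, 146.0], [253.8, 141.9]]
0.055 [[253.5, 132.4], [253.7, 129.8]]
0.058 [[253.4, 124.1], [253.6, 122.4]]
0.06 [[253.3, 118.5], [253.5, 117.4]]
0.065 [[253.2, 104.2], [253.4, 104.8]]
```

View pics/w5c.png

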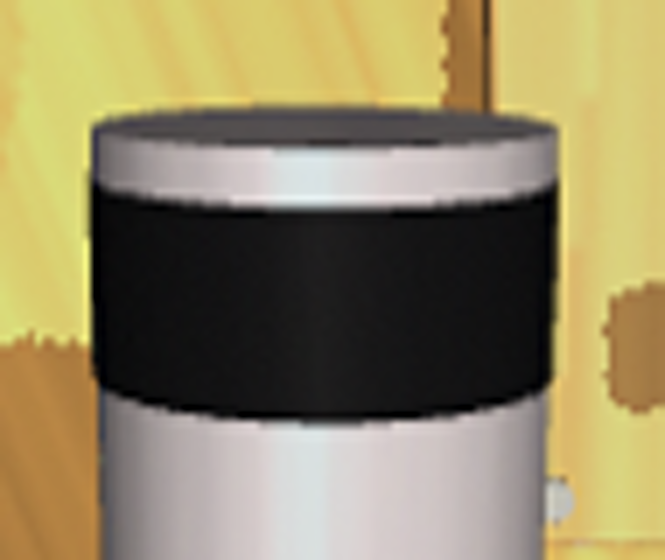

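```bash
python3 - <<'E'
from h import *
c=cam("wrist");o=r.get_obs();R0=R.from_rotvec(o["orientation"]).as_matrix();t=np.array(o["tcp_pos"])
print(R0.T@(c[1]-t))
P=lambda x,y,z:proj("w",t+R0@np.array([x,y,z])/1e3,c).round(1).tolist()
for x in(-11,0,11):print(x,P(x,14,-19),P(x,14,0),P(x,14,-5),P(x,14,-35))
im=imaging.grab_frame("wrist"); cv2.imwrite("pics/w6.png",cv2.resize(im[200:350,170:340],None,fx=4.5,fy=4,interpolation=cv2.INTER_CUBIC))
E
```

```text
[ 6.88988972e-02 -7.19649014e-05 -1.42543825e-01]
-11 [284.7, 282.3] [281.3, 262.4] [282.1, 267.2] [288.3, 303.5]
0 [285.3, 261.8] [281.8, 243.9] [282.7, 248.2] [289.1, 280.9]
11 [286.0, 240.3] [282.4, 224.7] [283.2, 228.5] [289.9, 257.2]
```

View pics/w6.png

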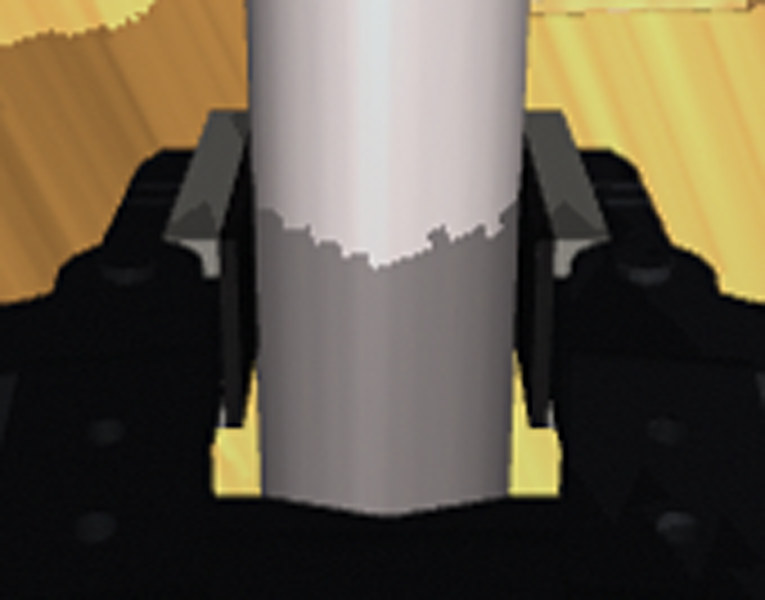

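```bash
python3 - <<'E'
from h import *
p=T([1,0,0]);goto([p[0],p[1],.2],q[2]);goto([p[0],p[1],.085],q[2])
E
```

```text
xyz cm [6.19, 8.49, 4.13] rot deg [0.18, -0.32, -1.5]
xyz cm [6.13, 8.46, 15.63] rot deg [0.18, -0.32, -1.5]
```

Emit:
{"name": "jog_arm", "arguments": {"rows": [{"xyz": [2,2.8,0],"delta_rot": [0.2,-0.3,-1.5],"fingers": 0.9},{"xyz": [4,5.6,0.5],"delta_rot": [0.2,-0.3,-1.5],"fingers": 0.9},{"xyz": [6.1,8.5,1.5],"delta_rot": [0.2,-0.3,-1.5],"fingers": 0.9},{"xyz": [6.15,8.5,3],"delta_rot": [0.2,-0.3,-1.5],"fingers": 0.9},{"xyz": [6.15,8.5,5],"delta_rot": [0.2,-0.3,-1.5],"fingers": 0.9}]}}

```text
clock: 6.42
tcp_pos: [0.5618, -0.2193, 0.1913]
orientation: [2.551, 1.831, 0.003]
contact_force: [-0.4, -0.2, -2.8]
grip_width: 0.0271
```

```bash
python3 - <<'E'
from h import *
p=T([1,0,0]);st();goto([p[0],p[1],.085],q[2])
E
```

```text
{'clock': 6.4167, 'tcp_pos': [0.5618, -0.2193, 0.1913], 'orientation': [2.5512, 1.8306, 0.0027], 'contact_force': [-0.3985, -0.1834, -2.7801], 'moment': [0.0415, 0.0551, -0.0266], 'grip_width': 0.0271, 'joints': [-0.202, 0.4568, 0.6317, 1.8082, -0.3202, 0.9779, 0.2358]}
xyz cm [-0.23, -0.3, 10.63] rot deg [0.13, -0.03, 0.27]
```

Emit:
{"name": "jog_arm", "arguments": {"rows": [{"xyz": [-0.2,-0.3,3],"delta_rot": [0.1,0,0.3],"fingers": 0.9},{"xyz": [-0.2,-0.3,6],"delta_rot": [0.1,0,0.3],"fingers": 0.9},{"xyz": [-0.2,-0.3,8.5],"delta_rot": [0.1,0,0.3],"fingers": 0.9},{"xyz": [-0.2,-0.3,10],"delta_rot": [0.1,0,0.3],"fingers": 0.9},{"xyz": [-0.2,-0.3,10.3],"delta_rot": [0.1,0,0.3],"fingers": 0.9}]}}

```text
clock: 6.83
tcp_pos: [0.5568, -0.219, 0.085]
orientation: [-2.553, -1.824, 0.004]
contact_force: [-0.8, -0.3, -3.4]
grip_width: 0.0268
```

```bash
python3 - <<'E'
from h import *
imaging.grab_frame("scene"); cv2.imwrite("pics/s7.png",imaging.grab_frame("scene"))
p=T([1,0,0]);st();c=cam("wrist");im=imaging.grab_frame("wrist");goto([p[0],p[1],.085],q[2])
cv2.imwrite("pics/w7.png",im)
for X in([75,17,67],[75,-17,67],[55,21,57],[55,-21,57],[35,21,57],[75,0,61]):print(X,proj("w",T(X),c).round(1))
E
```

```text
{'clock': 6.9333, 'tcp_pos': [0.5584, -0.2201, 0.0878], 'orientation': [-2.5564, -1.8248, 0.0005], 'contact_force': [0.1332, 0.0889, -2.1976], 'moment': [0.0353, -0.0538, 0.0027], 'grip_width': 0.0273, 'joints': [-0.1349, 0.5857, 0.5523, 1.884, -0.4208, 0.79, 0.314]}
xyz cm [-0.03, -0.06, 0.39] rot deg [0.08, -0.02, -0.02]
[75, 17, 67] [222.  100.2]
[75, -17, 67] [290.4 100.2]
[55, 21, 57] [217.9 138.9]
[55, -21, 57] [294.4 138.9]
[35, 21, 57] [219.1 174.6]
[75, 0, 61] [256.2 100.6]
```

View pics/w7.png

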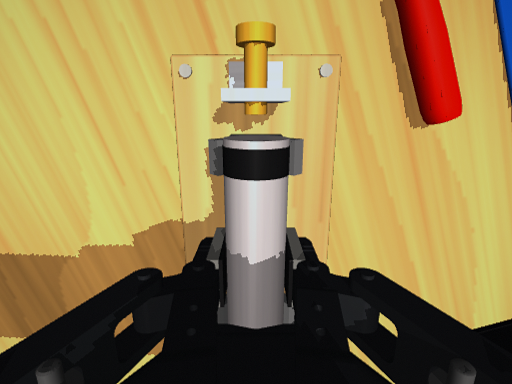

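View pics/s7.png

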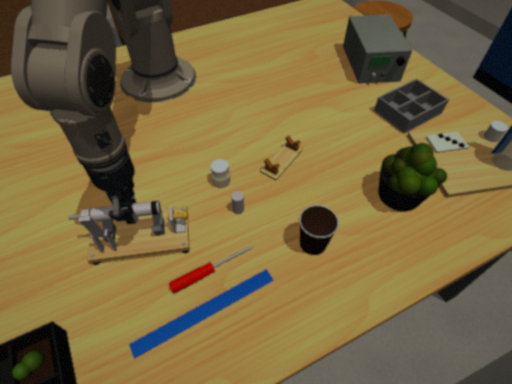

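Emit:
{"name": "jog_arm", "arguments": {"rows": [{"xyz": [0,0,1.2],"delta_rot": [0,0,0],"fingers": 0.9},{"xyz": [0,0,2.2],"delta_rot": [0,0,0],"fingers": 0.9},{"xyz": [0,0,3],"delta_rot": [0,0,0],"fingers": 0.9},{"xyz": [0,0,3.3],"delta_rot": [0,0,0],"fingers": 0.9},{"xyz": [0,0,3.4],"delta_rot": [0,0,0],"fingers": 0.9}]}}

```text
clock: 7.4
tcp_pos: [0.5586, -0.2202, 0.0539]
orientation: [-2.557, -1.825, -0.0]
contact_force: [0.9, -0.0, -3.0]
grip_width: 0.0269
```

```bash
python3 - <<'E'
from h import *
imaging.grab_frame("scene");p=T([1,0,0]);st();goto([p[0],p[1],.047],q[2])
E
```

```text
{'clock': 7.45, 'tcp_pos': [0.5588, -0.2204, 0.0542], 'orientation': [2.5571, 1.8249, 0.0004], 'contact_force': [0.0124, -0.3742, -2.1021], 'moment': [0.0461, 0.0098, 0.0226], 'grip_width': 0.0272, 'joints': [-0.109, 0.6326, 0.5187, 1.8972, -0.4553, 0.7302, 0.341]}
xyz cm [-0.02, -0.02, 0.72] rot deg [0.01, -0.01, -0.03]
```

Emit:
{"name": "jog_arm", "arguments": {"rows": [{"xyz": [0,0,0.1],"delta_rot": [0,0,0],"fingers": 0.9},{"xyz": [0,0,0.2],"delta_rot": [0,0,0],"fingers": 0.9},{"xyz": [0,0,0.3],"delta_rot": [0,0,0],"fingers": 0.9},{"xyz": [0,0,0.4],"delta_rot": [0,0,0],"fingers": 0.9},{"xyz": [0,0,0.4],"delta_rot": [0,0,0],"fingers": 0.9}]}}

```text
clock: 7.87
tcp_pos: [0.5589, -0.2204, 0.0503]
orientation: [2.557, 1.825, 0.001]
contact_force: [0.3, -0.1, -2.7]
grip_width: 0.0268
```

Emit:
{"name": "jog_arm", "arguments": {"rows": [{"xyz": [0,0,0.1],"delta_rot": [0,0,0],"fingers": 0.9},{"xyz": [0,0,0.2],"delta_rot": [0,0,0],"fingers": 0.9},{"xyz": [0,0,0.2],"delta_rot": [0,0,0],"fingers": 0.9},{"xyz": [0,0,0.2],"delta_rot": [0,0,0],"fingers": 0.9},{"xyz": [0,0,0.2],"delta_rot": [0,0,0],"fingers": 0.9}]}}

```text
clock: 8.28
tcp_pos: [0.559, -0.2204, 0.05]
orientation: [-2.557, -1.824, -0.003]
contact_force: [-6.3, 3.9, 14.9]
grip_width: 0.0268
```

Emit:
{"name": "jog_arm", "arguments": {"rows": [{"xyz": [0,-0.05,0],"delta_rot": [0,0,0],"fingers": 0.9},{"xyz": [0,-0.08,0],"delta_rot": [0,0,0],"fingers": 0.9},{"xyz": [0,-0.08,0],"delta_rot": [0,0,0],"fingers": 0.9},{"xyz": [0,-0.08,0],"delta_rot": [0,0,0],"fingers": 0.9},{"xyz": [0,-0.08,0],"delta_rot": [0,0,0],"fingers": 0.9}]}}

```text
clock: 8.7
tcp_pos: [0.5585, -0.2203, 0.0501]
orientation: [2.557, 1.825, 0.003]
contact_force: [-0.1, -0.5, 0.5]
grip_width: 0.0267
```

```bash
python3 - <<'E'
from h import *
o=st();c,s=np.cos(q[2]),np.sin(q[2]);f=o["contact_force"];print("rig f",c*f[0]+s*f[1],-s*f[0]+c*f[1],f[2],inv(o["tcp_pos"]))
c=cam("wrist");im=imaging.grab_frame("wrist");cv2.imwrite("pics/w8.png",im)
E
```

```text
{'clock': 8.7, 'tcp_pos': [0.5585, -0.2203, 0.0501], 'orientation': [2.5571, 1.8247, 0.0029], 'contact_force': [-0.0858, -0.4784, 0.456], 'moment': [0.0258, -0.0214, 0.0748], 'grip_width': 0.0267, 'joints': [-0.1047, 0.6374, 0.5135, 1.9, -0.4607, 0.7215, 0.3459]}
rig f -0.48036603375815884 -0.07419554778155889 0.4559653197987782 [ 1.23817336  0.09360102 38.95396813]
```

View pics/w8.png

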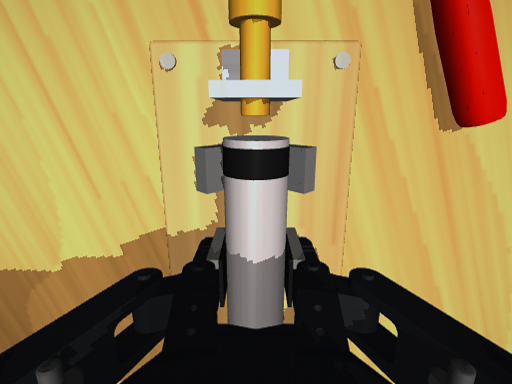

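```bash
python3 - <<'E'
from h import *
c=cam("wrist")
for h in(.009,.0111,.014,.016):
    Q=q.copy();Q[3]=h
    print(h,[proj("w",T(X,Q),c).round(1).tolist() for X in([75,17,67],[75,-17,67],[105,55,15],[105,-55,15],[55,21,57],[55,-21,57],[35,-21,57])])
im=cv2.imread("pics/w8.png");cv2.imwrite("pics/w8a.png",cv2.resize(im[30:210,140:370],None,fx=3.3,fy=3.3,interpolation=cv2.INTER_CUBIC))
E
```

```text
0.009 [[211.3, 96.6], [300.6, 96.6], [150.8, 41.0], [360.6, 41.0], [207.3, 146.3], [304.5, 146.3], [302.5, 190.9]]
0.0111 [[210.5, 96.4], [301.5, 96.3], [149.4, 40.1], [362.0, 40.0], [206.5, 146.9], [305.3, 146.9], [303.3, 192.2]]
0.014 [[209.3, 96.0], [302.7, 96.0], [147.4, 38.7], [364.0, 38.7], [205.4, 147.8], [306.5, 147.7], [304.3, 194.0]]
0.016 [[208.4, 95.7], [303.6, 95.7], [146.0, 37.8], [365.4, 37.8], [204.5, 148.4], [307.3, 148.3], [305.1, 195.3]]
```

View pics/w8a.png

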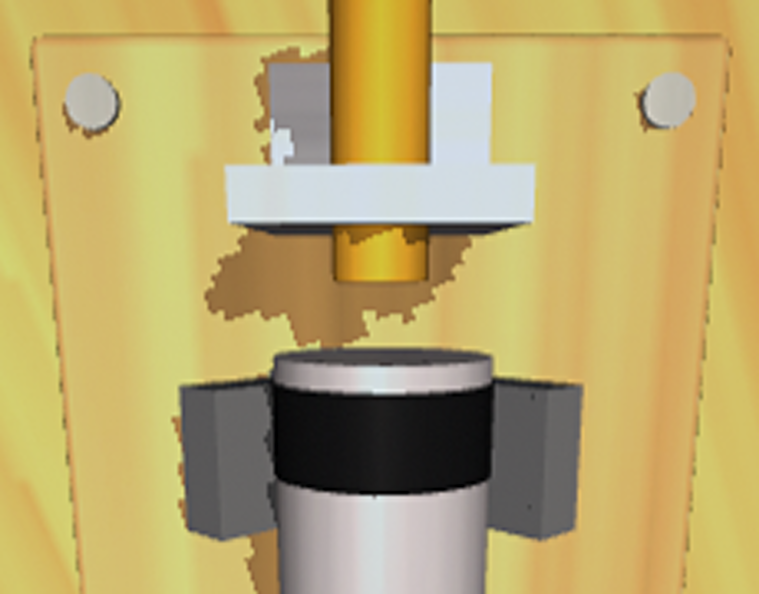

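Emit:
{"name": "jog_arm", "arguments": {"rows": [{"xyz": [0,0,0],"delta_rot": [0,0,0],"fingers": 0.62},{"xyz": [0,0,0],"delta_rot": [0,0,0],"fingers": 0.6},{"xyz": [0,0,0],"delta_rot": [0,0,0],"fingers": 0.58},{"xyz": [0,0,0],"delta_rot": [0,0,0],"fingers": 0.56},{"xyz": [0,0,0],"delta_rot": [0,0,0],"fingers": 0.55}]}}

```text
clock: 9.17
tcp_pos: [0.5585, -0.2203, 0.0501]
orientation: [2.557, 1.825, 0.003]
contact_force: [-0.1, 0.9, -0.1]
grip_width: 0.0382
```

```bash
python3 - <<'E'
from h import *
o=st();print(inv(o["tcp_pos"]),toolyaw()[0])
im=imaging.grab_frame("wrist");cv2.imwrite("pics/w9.png",im)
cv2.imwrite("pics/w9a.png",cv2.resize(im[30:330,140:370],None,fx=2,fy=2,interpolation=cv2.INTER_CUBIC))
a=cv2.imread("pics/w8.png");cv2.imwrite("pics/w89.png",np.hstack([cv2.resize(k[120:340,190:325],None,fx=2.7,fy=2.7,interpolation=cv2.INTER_CUBIC) for k in(a,im)]))
E
```

```text
{'clock': 9.1667, 'tcp_pos': [0.5585, -0.2203, 0.0501], 'orientation': [2.5572, 1.8247, 0.0028], 'contact_force': [-0.1184, 0.8684, -0.1114], 'moment': [-0.0312, -0.0086, -0.0138], 'grip_width': 0.0382, 'joints': [-0.1048, 0.6375, 0.5135, 1.9001, -0.4608, 0.7215, 0.3459]}
[ 1.22797851  0.15385905 38.91488354] 71.0202099965036
```

View pics/w89.png

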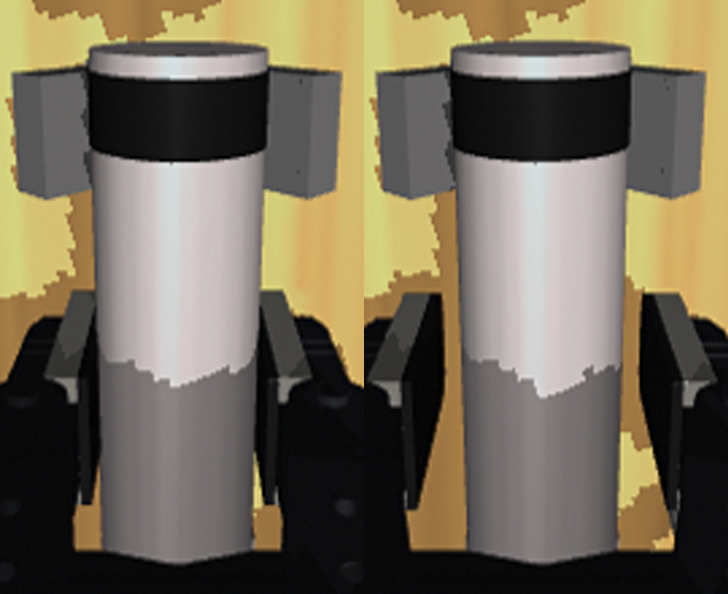

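```bash
python3 - <<'E'
from h import *
c=cam("wrist");Q=q.copy();Q[3]=.014;np.save("rig.npy",Q)
for x in(50,52,54,56,58):print(x,[proj("w",T([x,0,z],Q),c)[1].round(1) for z in(41,55,69)])
for L in(0,3,6,9,12,15):print(L,[proj("w",T([75-L,0,z],Q),c)[1].round(1) for z in(49,55,61)])
E
```

```text
50 [np.float64(154.2), np.float64(158.9), np.float64(164.8)]
52 [np.float64(149.9), np.float64(154.2), np.float64(159.6)]
54 [np.float64(145.7), np.float64(149.5), np.float64(154.3)]
56 [np.float64(141.3), np.float64(144.7), np.float64(149.0)]
58 [np.float64(137.0), np.float64(139.9), np.float64(143.6)]
0 [np.float64(98.0), np.float64(97.3), np.float64(96.7)]
3 [np.float64(105.3), np.float64(105.1), np.float64(104.8)]
6 [np.float64(112.6), np.float64(112.8), np.float64(112.9)]
9 [np.float64(119.8), np.float64(120.3), np.float64(120.8)]
12 [np.float64(127.0), np.float64(127.8), np.float64(128.6)]
15 [np.float64(134.0), np.float64(135.1), np.float64(136.3)]
```

Emit:
{"name": "jog_arm", "arguments": {"rows": [{"xyz": [0,0,0],"delta_rot": [0,0,0],"fingers": 0.65},{"xyz": [0,0,0],"delta_rot": [0,0,0],"fingers": 0.75},{"xyz": [0,0,0],"delta_rot": [0,0,0],"fingers": 0.9},{"xyz": [0,0,0],"delta_rot": [0,0,0],"fingers": 0.9},{"xyz": [0,0,0],"delta_rot": [0,0,0],"fingers": 0.9}], "grip_force": 30}}

```text
clock: 9.63
tcp_pos: [0.5585, -0.2203, 0.0502]
orientation: [2.557, 1.825, 0.003]
contact_force: [-0.3, 0.8, 1.6]
grip_width: 0.027
```

Emit:
{"name": "jog_arm", "arguments": {"rows": [{"xyz": [0.1,0,0],"delta_rot": [0,0,0],"fingers": 0.9},{"xyz": [0.2,0,0],"delta_rot": [0,0,0],"fingers": 0.9},{"xyz": [0.3,0,0],"delta_rot": [0,0,0],"fingers": 0.9},{"xyz": [0.4,0,0],"delta_rot": [0,0,0],"fingers": 0.9},{"xyz": [0.5,0,0],"delta_rot": [0,0,0],"fingers": 0.9}]}}

```text
clock: 10.05
tcp_pos: [0.56, -0.216, 0.0502]
orientation: [2.557, 1.824, 0.002]
contact_force: [-0.7, -3.2, 0.5]
grip_width: 0.0266
```

```bash
cat >> h.py <<'E'
def rf():
    o=r.get_obs();c,s=np.cos(q[2]),np.sin(q[2]);f=o["contact_force"];print("t",round(o["clock"],2),"rig f",np.round([c*f[0]+s*f[1],-s*f[0]+c*f[1],f[2]],1),"tcp rig",inv(o["tcp_pos"]).round(2),"mom",np.round(o["moment"],2),"grip",o["grip_width"])
E
python3 - <<'E'
from h import *
rf();im=imaging.grab_frame("wrist");cv2.imwrite("pics/w10.png",im);rf()
E
```

```text
t 10.05 rig f [-3.2 -0.4  0.5] tcp rig [ 5.78  0.13 36.18] mom [-0.67  0.24 -0.01] grip 0.026636088031337577
t 10.1 rig f [-3.5  0.2  1.6] tcp rig [ 6.1   0.15 36.15] mom [-0.72  0.3  -0.01] grip 0.026775466104354006
```

View pics/w10.png

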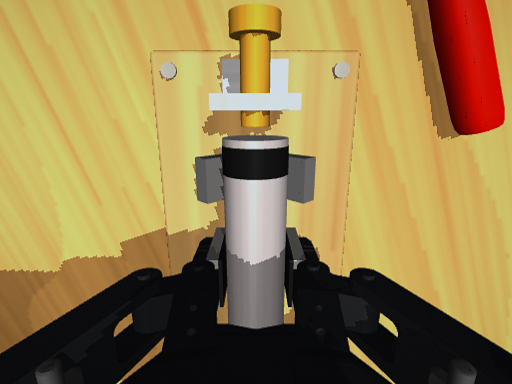

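Emit:
{"name": "jog_arm", "arguments": {"rows": [{"xyz": [0.05,0,0],"delta_rot": [0,0,0],"fingers": 0.9},{"xyz": [0.1,0,0],"delta_rot": [0,0,0],"fingers": 0.9},{"xyz": [0.15,0,0],"delta_rot": [0,0,0],"fingers": 0.9},{"xyz": [0.2,0,0],"delta_rot": [0,0,0],"fingers": 0.9},{"xyz": [0.2,0,0],"delta_rot": [0,0,0],"fingers": 0.9}]}}

```text
clock: 10.52
tcp_pos: [0.5608, -0.2137, 0.0502]
orientation: [2.557, 1.824, 0.003]
contact_force: [-1.4, -3.5, 1.6]
grip_width: 0.027
```

```bash
python3 -c "
from h import *
rf()"
```

```text
t 10.52 rig f [-3.7  0.2  1.6] tcp rig [ 8.22  0.11 36.21] mom [-0.59  0.28  0.02] grip 0.02695420133434914
```

Emit:
{"name": "jog_arm", "arguments": {"rows": [{"xyz": [0.03,0,0],"delta_rot": [0,0,0],"fingers": 0.9},{"xyz": [0.06,0,0],"delta_rot": [0,0,0],"fingers": 0.9},{"xyz": [0.09,0,0],"delta_rot": [0,0,0],"fingers": 0.9},{"xyz": [0.1,0,0],"delta_rot": [0,0,0],"fingers": 0.9},{"xyz": [0.1,0,0],"delta_rot": [0,0,0],"fingers": 0.9}]}}

```text
clock: 10.93
tcp_pos: [0.5611, -0.2127, 0.0502]
orientation: [2.557, 1.825, 0.003]
contact_force: [-1.6, -2.5, 0.7]
grip_width: 0.0272
```

```bash
python3 -c "
from h import *
rf()"
```

```text
t 10.93 rig f [-2.9  0.8  0.7] tcp rig [ 9.29  0.12 36.18] mom [-0.6   0.23  0.03] grip 0.027237347807455743
```

Emit:
{"name": "jog_arm", "arguments": {"rows": [{"xyz": [0.03,0,0],"delta_rot": [0,0,0],"fingers": 0.9},{"xyz": [0.06,0,0],"delta_rot": [0,0,0],"fingers": 0.9},{"xyz": [0.09,0,0],"delta_rot": [0,0,0],"fingers": 0.9},{"xyz": [0.1,0,0],"delta_rot": [0,0,0],"fingers": 0.9},{"xyz": [0.1,0,0],"delta_rot": [0,0,0],"fingers": 0.9}]}}

```text
clock: 11.35
tcp_pos: [0.5615, -0.2117, 0.0502]
orientation: [2.557, 1.825, 0.003]
contact_force: [-1.2, -2.6, 1.0]
grip_width: 0.0274
```

```bash
python3 -c "
from h import *
rf()"
```

```text
t 11.35 rig f [-2.8  0.3  1. ] tcp rig [10.33  0.11 36.19] mom [-0.66  0.2   0.01] grip 0.02741807830906684
```

Emit:
{"name": "jog_arm", "arguments": {"rows": [{"xyz": [0.02,0,0],"delta_rot": [0,0,0],"fingers": 0.9},{"xyz": [0.04,0,0],"delta_rot": [0,0,0],"fingers": 0.9},{"xyz": [0.06,0,0],"delta_rot": [0,0,0],"fingers": 0.9},{"xyz": [0.06,0,0],"delta_rot": [0,0,0],"fingers": 0.9},{"xyz": [0.06,0,0],"delta_rot": [0,0,0],"fingers": 0.9}]}}

```text
clock: 11.77
tcp_pos: [0.5615, -0.2117, 0.0502]
orientation: [2.557, 1.824, 0.002]
contact_force: [-1.3, -4.3, 0.9]
grip_width: 0.0272
```

```bash
python3 -c "
from h import *
rf()
cv2.imwrite('pics/w11.png',imaging.grab_frame('wrist'))"
```

```text
t 11.77 rig f [-4.5 -0.1  0.9] tcp rig [10.4   0.08 36.22] mom [-1.05  0.3   0.07] grip 0.02717895676663841
```

View pics/w11.png

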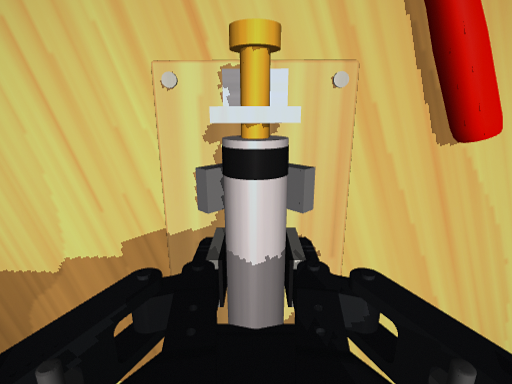

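Emit:
{"name": "jog_arm", "arguments": {"rows": [{"xyz": [0.05,0,0],"delta_rot": [0,0,0],"fingers": 0.9},{"xyz": [0.1,0,0],"delta_rot": [0,0,0],"fingers": 0.9},{"xyz": [0.12,0,0],"delta_rot": [0,0,0],"fingers": 0.9},{"xyz": [0.12,0,0],"delta_rot": [0,0,0],"fingers": 0.9},{"xyz": [0.12,0,0],"delta_rot": [0,0,0],"fingers": 0.9}]}}

```text
clock: 12.23
tcp_pos: [0.5615, -0.2116, 0.0502]
orientation: [2.557, 1.822, 0.001]
contact_force: [-2.2, -6.8, -0.2]
grip_width: 0.0272
```

```bash
python3 -c "
from h import *
rf()"
```

```text
t 12.23 rig f [-7.1 -0.1 -0.2] tcp rig [10.43  0.09 36.22] mom [-1.28  0.37  0.07] grip 0.0272282861105726
```

Emit:
{"name": "jog_arm", "arguments": {"rows": [{"xyz": [0.1,0,0],"delta_rot": [0,0,0],"fingers": 0.9},{"xyz": [0.15,0,0],"delta_rot": [0,0,0],"fingers": 0.9},{"xyz": [0.2,0,0],"delta_rot": [0,0,0],"fingers": 0.9},{"xyz": [0.2,0,0],"delta_rot": [0,0,0],"fingers": 0.9},{"xyz": [0.2,0,0],"delta_rot": [0,0,0],"fingers": 0.9}]}}

```text
clock: 12.65
tcp_pos: [0.5615, -0.2116, 0.0502]
orientation: [2.556, 1.82, -0.002]
contact_force: [-1.7, -8.4, -0.9]
grip_width: 0.027
```

```bash
python3 -c "
from h import *
rf()"
```

```text
t 12.65 rig f [-8.5 -1.2 -0.9] tcp rig [10.42  0.12 36.22] mom [-1.66  0.4   0.15] grip 0.02704299324684693
```

Emit:
{"name": "jog_arm", "arguments": {"rows": [{"xyz": [0.2,0,0],"delta_rot": [0,0,0],"fingers": 0.9},{"xyz": [0.25,0,0],"delta_rot": [0,0,0],"fingers": 0.9},{"xyz": [0.3,0,0],"delta_rot": [0,0,0],"fingers": 0.9},{"xyz": [0.3,0,0],"delta_rot": [0,0,0],"fingers": 0.9},{"xyz": [0.3,0,0],"delta_rot": [0,0,0],"fingers": 0.9}]}}

```text
clock: 13.07
tcp_pos: [0.5615, -0.2117, 0.0503]
orientation: [2.556, 1.816, -0.006]
contact_force: [-3.1, -10.2, -0.7]
grip_width: 0.0271
```

```bash
python3 -c "
from h import *
rf();print(toolyaw())"
```

```text
t 13.07 rig f [-10.7  -0.4  -0.7] tcp rig [10.33  0.12 36.26] mom [-2.01  0.6   0.21] grip 0.02707394224822653
(np.float64(70.79183533251255), array([[ 3.28994092e-01,  9.44331897e-01,  3.93581608e-04],
       [ 9.44309046e-01, -3.28983169e-01, -7.10635019e-03],
       [-6.58127143e-03,  2.70960990e-03, -9.99974672e-01]]))
```

Emit:
{"name": "jog_arm", "arguments": {"rows": [{"xyz": [0.3,0,0],"delta_rot": [0,0,0],"fingers": 0.9},{"xyz": [0.32,0,0],"delta_rot": [0,0,0],"fingers": 0.9},{"xyz": [0.35,0,0],"delta_rot": [0,0,0],"fingers": 0.9},{"xyz": [0.35,0,0],"delta_rot": [0,0,0],"fingers": 0.9},{"xyz": [0.35,0,0],"delta_rot": [0,0,0],"fingers": 0.9}]}}

```text
clock: 13.48
tcp_pos: [0.5614, -0.2117, 0.0503]
orientation: [2.556, 1.812, -0.01]
contact_force: [-3.6, -11.1, -0.5]
grip_width: 0.0269
```

```bash
python3 -c "
from h import *
rf()"
```

```text
t 13.48 rig f [-11.7  -0.2  -0.5] tcp rig [10.3   0.19 36.29] mom [-2.2   0.68  0.21] grip 0.02687296176981028
```

Emit:
{"name": "jog_arm", "arguments": {"rows": [{"xyz": [0.1,0,0],"delta_rot": [0,0,0],"fingers": 0.65},{"xyz": [0,0,0],"delta_rot": [0,0,0],"fingers": 0.6},{"xyz": [0,0,0],"delta_rot": [0,0,0],"fingers": 0.5},{"xyz": [0,0,0],"delta_rot": [0,0,0],"fingers": 0.4},{"xyz": [0,0,0],"delta_rot": [0,0,0],"fingers": 0.4}]}}

```text
clock: 13.9
tcp_pos: [0.5619, -0.2107, 0.0503]
orientation: [2.555, 1.814, -0.009]
contact_force: [-1.0, -0.6, 0.5]
grip_width: 0.0511
```

Emit:
{"name": "jog_arm", "arguments": {"rows": [{"xyz": [0,0,-1],"delta_rot": [0,0,0],"fingers": 0.4},{"xyz": [0,0,-3],"delta_rot": [0,0,0],"fingers": 0.4},{"xyz": [0,0,-6],"delta_rot": [0,0,0],"fingers": 0.4},{"xyz": [0,0,-9],"delta_rot": [0,0,0],"fingers": 0.4},{"xyz": [0,0,-12],"delta_rot": [0,0,0],"fingers": 0.4}]}}

```text
clock: 14.32
tcp_pos: [0.5616, -0.2092, 0.1721]
orientation: [2.555, 1.814, -0.009]
contact_force: [0.9, -0.1, -0.6]
grip_width: 0.0509
```

```bash
python3 - <<'E'
from h import *
imaging.grab_frame("scene"); imaging.grab_frame("scene")
rf();c=cam("wrist");im=imaging.grab_frame("wrist");cv2.imwrite("pics/w12.png",im)
np.savez("c12.npz",K=c[0],p=c[1],R=c[2])
m=seg("wrist","probe"); mu,d,s,t=axisfit("wrist",m,T([0,0,55])[2],c)
print("yaw",np.degrees(np.arctan2(d[1],d[0])),inv([*mu,T([0,0,55])[2]]),inv([*(mu+d*.08),.07]),inv([*(mu-d*.08),.07]))
for q_ in("strap_tab","strap_hinge","blunt_end"):
    for a in imaging.tip_of("wrist",q_)[:1]: print(q_,a["position"],round(a["conf"],2))
for a in(1.5,1.6,1.7,1.8,1.9):print(a,proj("w",T([-60,-36+80*np.cos(a),73+80*np.sin(a)]),c))
E
```

```text
t 14.42 rig f [-0.1 -0.3  0.7] tcp rig [ 12.33  -2.74 161.9 ] mom [-0.04 -0.05  0.01] grip 0.05117627479652686
probe [0.72]
yaw 71.26055808713818 [-6.65511694  0.13350518 55.        ] [73.34437761  0.41788593 56.        ] [-86.65461148  -0.15087556  56.        ]
strap_hinge [291.1, 269.3] 0.83
blunt_end [247.6, 124.8] 0.74
1.5 [299.51764654 341.10911833]
1.6 [312.16201131 341.13999083]
1.7 [324.4788544  340.20449401]
1.8 [336.19899083 338.33394601]
1.9 [347.08082355 335.59045423]
```

View pics/w12.png

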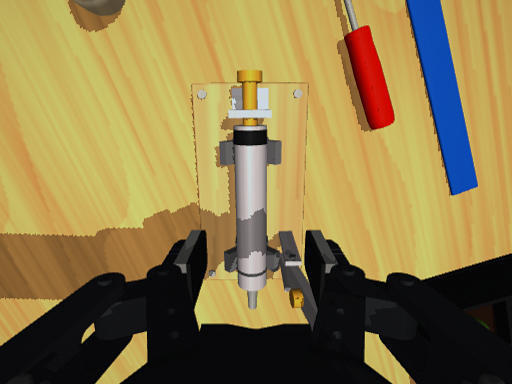

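```bash
python3 - <<'E'
from h import *
p=T([-60,-95,215]);goto(p,q[2]);goto(T([-60,-95,128]),q[2]); print(p)
E
```

```text
xyz cm [-7.29, 9.69, -5.9] rot deg [0.06, 0.55, -0.3]
xyz cm [-7.21, 9.68, 2.8] rot deg [0.06, 0.55, -0.3]
[ 0.62859851 -0.30911531  0.229     ]
```

Emit:
{"name": "jog_arm", "arguments": {"rows": [{"xyz": [0,0,-3.5],"delta_rot": [0,0.5,0],"fingers": 0.8},{"xyz": [-0.5,0.5,-6],"delta_rot": [0,0.5,0],"fingers": 1},{"xyz": [-3,3.5,-6],"delta_rot": [0,0.5,0],"fingers": 1},{"xyz": [-5,6.5,-6],"delta_rot": [0,0.5,0],"fingers": 1},{"xyz": [-7.2,9.7,-6],"delta_rot": [0,0.5,-0.3],"fingers": 1}]}}

```text
clock: 15.08
tcp_pos: [0.6297, -0.3082, 0.2292]
orientation: [-2.555, -1.827, -0.0]
contact_force: [0.8, 0.0, -0.5]
grip_width: -0.0002
```

```bash
python3 - <<'E'
from h import *
imaging.grab_frame("scene");rf();goto(T([-60,-95,215]),q[2]);goto(T([-60,-92,128]),q[2])
c=cam("wrist");cv2.imwrite("pics/w13.png",imaging.grab_frame("wrist"))
E
```

```text
t 15.13 rig f [-3.5 -3.4  1.6] tcp rig [-65.   -99.94 214.28] mom [-0.32 -0.24 -0.01] grip -2.6394218350800096e-05
xyz cm [0.5, -0.49, -0.08] rot deg [0.15, 0.33, -0.13]
xyz cm [0.55, -0.82, 8.62] rot deg [0.15, 0.33, -0.13]
```

View pics/w13.png

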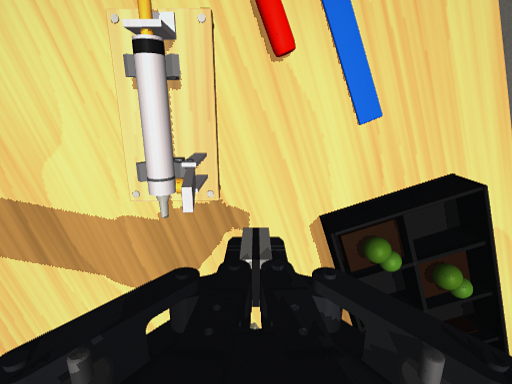

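Emit:
{"name": "jog_arm", "arguments": {"rows": [{"xyz": [0.3,-0.4,2.5],"delta_rot": [0,0.3,0],"fingers": 1},{"xyz": [0.5,-0.8,5],"delta_rot": [0,0.3,0],"fingers": 1},{"xyz": [0.5,-0.8,7],"delta_rot": [0,0.3,0],"fingers": 1},{"xyz": [0.5,-0.8,8.4],"delta_rot": [0,0.3,0],"fingers": 1},{"xyz": [0.5,-0.8,8.4],"delta_rot": [0,0.3,0],"fingers": 1}]}}

```text
clock: 15.6
tcp_pos: [0.6212, -0.3047, 0.1394]
orientation: [-2.555, -1.817, 0.006]
contact_force: [-0.3, 0.7, -0.5]
grip_width: -0.0002
```

```bash
python3 - <<'E'
from h import *
rf();c=cam("wrist");cv2.imwrite("pics/w14.png",imaging.grab_frame("wrist"));goto(T([-60,-50,130]),q[2])
E
```

```text
t 15.6 rig f [ 0.5  0.5 -0.5] tcp rig [-58.23 -86.62 125.36] mom [0.   0.04 0.01] grip -0.0002222271848758927
xyz cm [-0.15, -3.79, -0.22] rot deg [-0.24, -0.02, -0.22]
```

View pics/w14.png

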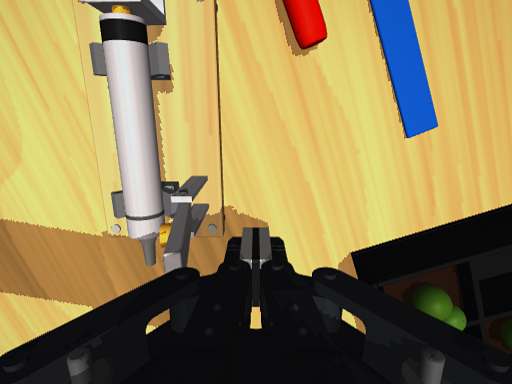

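Emit:
{"name": "jog_arm", "arguments": {"rows": [{"xyz": [-0.1,-0.8,-0.6],"delta_rot": [-0.2,0,-0.2],"fingers": 1},{"xyz": [-0.15,-1.6,-1],"delta_rot": [-0.2,0,-0.2],"fingers": 1},{"xyz": [-0.15,-2.4,-1],"delta_rot": [-0.2,0,-0.2],"fingers": 1},{"xyz": [-0.15,-3,-1],"delta_rot": [-0.2,0,-0.2],"fingers": 1},{"xyz": [-0.15,-3.6,-1],"delta_rot": [-0.2,0,-0.2],"fingers": 1}]}}

```text
clock: 16.07
tcp_pos: [0.5882, -0.2956, 0.1536]
orientation: [2.555, 1.824, 0.003]
contact_force: [2.1, -1.5, 1.9]
grip_width: 0.0
```

```bash
python3 - <<'E'
from h import *
rf();goto(T([-60,-30,132]),q[2]);cv2.imwrite("pics/w15.png",imaging.grab_frame("wrist"))
E
```

```text
t 16.07 rig f [-0.8 -2.5  1.9] tcp rig [-60.33 -52.39 139.65] mom [-0.17 -0.33 -0.01] grip 4.2126078775349684e-05
xyz cm [0.03, -2.24, 0.76] rot deg [0.18, -0.03, -0.03]
```

View pics/w15.png

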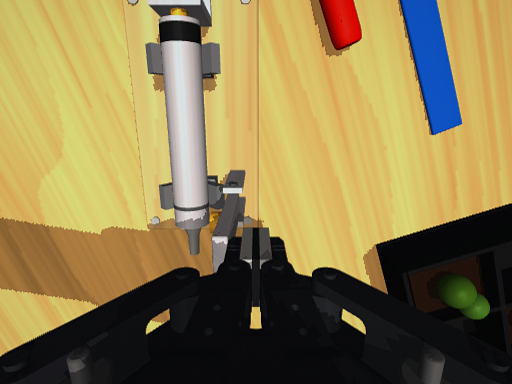

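Emit:
{"name": "jog_arm", "arguments": {"rows": [{"xyz": [0,-0.8,0.2],"delta_rot": [0.2,0,0],"fingers": 1},{"xyz": [0,-1.6,0.4],"delta_rot": [0.2,0,0],"fingers": 1},{"xyz": [0,-2.4,0.7],"delta_rot": [0.2,0,0],"fingers": 1},{"xyz": [0,-3.2,1.1],"delta_rot": [0.2,0,0],"fingers": 1},{"xyz": [0,-4,1.5],"delta_rot": [0.2,0,0],"fingers": 1}]}}

```text
clock: 16.53
tcp_pos: [0.5479, -0.2816, 0.1374]
orientation: [-2.555, -1.823, 0.002]
contact_force: [1.2, -1.2, 0.4]
grip_width: -0.0002
```

```bash
python3 - <<'E'
from h import *
rf();goto(T([-60,7,111]),q[2]);cv2.imwrite("pics/w16.png",imaging.grab_frame("wrist"));rf()
E
```

```text
t 16.53 rig f [-0.7 -1.5  0.4] tcp rig [-60.18  -9.79 123.38] mom [-0.17 -0.51  0.06] grip -0.00017731542297469994
xyz cm [0.01, -1.68, 1.24] rot deg [-0.19, -0.06, -0.05]
t 16.58 rig f [ 0.2  1.4 -1.7] tcp rig [-60.19  -7.73 122.31] mom [-0.09 -0.27 -0.04] grip -0.00018227904365277598
```

View pics/w16.png

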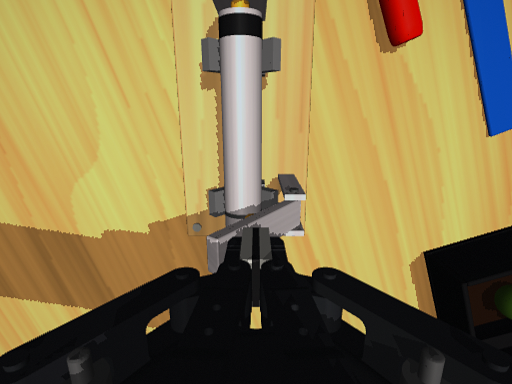

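Emit:
{"name": "jog_arm", "arguments": {"rows": [{"xyz": [0,-0.5,0.3],"delta_rot": [-0.2,0,0],"fingers": 1},{"xyz": [0,-0.9,0.7],"delta_rot": [-0.2,0,0],"fingers": 1},{"xyz": [0,-1.3,1.0],"delta_rot": [-0.2,0,0],"fingers": 1},{"xyz": [0,-1.6,1.3],"delta_rot": [-0.2,0,0],"fingers": 1},{"xyz": [0,-1.8,1.5],"delta_rot": [-0.2,0,0],"fingers": 1}]}}

```text
clock: 17.0
tcp_pos: [0.5285, -0.2748, 0.1209]
orientation: [-2.555, -1.822, 0.001]
contact_force: [2.5, 0.1, 0.8]
grip_width: 0.0002
```

```bash
python3 - <<'E'
from h import *
rf();im=imaging.grab_frame("wrist");cv2.imwrite("pics/w17.png",im);cv2.imwrite("pics/s17.png",cv2.resize(imaging.grab_frame("scene")[160:290,50:230],None,fx=4,fy=4,interpolation=cv2.INTER_CUBIC));rf()
goto(T([-60,14,104]),q[2])
E
```

```text
t 17.0 rig f [ 0.9 -2.3  0.8] tcp rig [-60.09  10.83 106.93] mom [-0.19 -0.39  0.01] grip 0.00015869633899763305
t 17.1 rig f [-0.1 -1.   0. ] tcp rig [-60.05  11.18 106.88] mom [-0.05  0.06  0.01] grip -0.00024114800038574206
xyz cm [0.0, -0.28, 0.29] rot deg [-0.24, -0.09, -0.1]
```

View pics/w17.png

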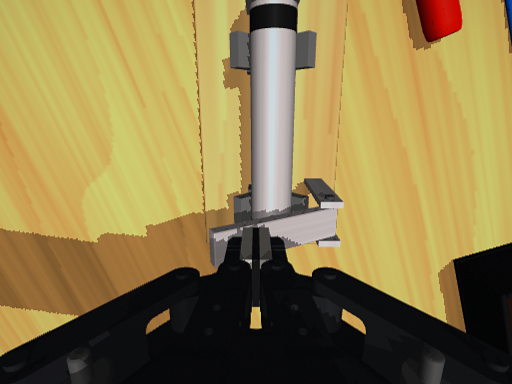

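View pics/s17.png

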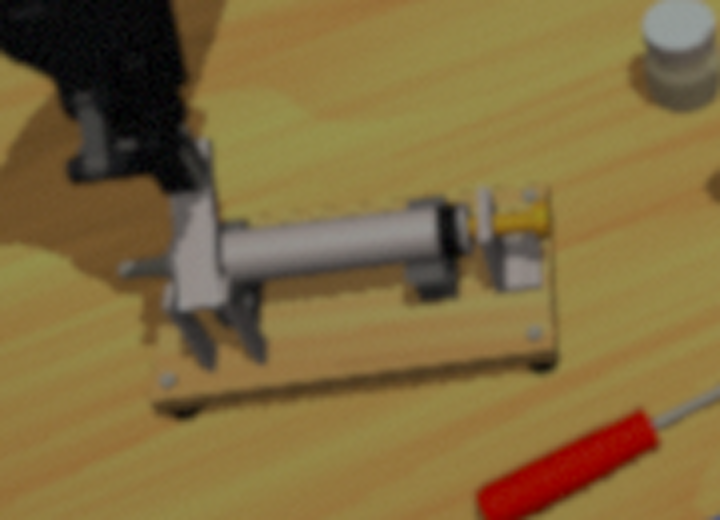

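Emit:
{"name": "jog_arm", "arguments": {"rows": [{"xyz": [0,0.2,-1.2],"delta_rot": [-0.2,-0.1,0],"fingers": 1},{"xyz": [0,0,-2.2],"delta_rot": [-0.2,-0.1,0],"fingers": 1},{"xyz": [0,-0.6,-2.2],"delta_rot": [-0.2,-0.1,0],"fingers": 1},{"xyz": [0,-1.1,-2],"delta_rot": [-0.2,-0.1,0],"fingers": 1},{"xyz": [0,-1.1,-1.5],"delta_rot": [-0.2,-0.1,0],"fingers": 1}]}}

```text
clock: 17.52
tcp_pos: [0.5168, -0.271, 0.1364]
orientation: [-2.558, -1.822, -0.0]
contact_force: [-0.4, 0.1, 0.2]
grip_width: 0.0002
```

```bash
python3 - <<'E'
from h import *
rf();goto(T([-60,22,105]),q[2])
E
```

```text
t 17.52 rig f [-0.   0.5  0.2] tcp rig [-60.29  23.12 122.4 ] mom [ 0.01  0.01 -0.03] grip 0.00024658396052029924
xyz cm [0.03, 0.11, 1.74] rot deg [-0.02, -0.02, -0.13]
```

Emit:
{"name": "jog_arm", "arguments": {"rows": [{"xyz": [0,0.1,0.5],"delta_rot": [0,0,-0.1],"fingers": 1},{"xyz": [0,0.1,1],"delta_rot": [0,0,-0.1],"fingers": 1},{"xyz": [0,0.1,1.5],"delta_rot": [0,0,-0.1],"fingers": 1},{"xyz": [0,0.1,1.9],"delta_rot": [0,0,-0.1],"fingers": 1},{"xyz": [0,0.1,2],"delta_rot": [0,0,-0.1],"fingers": 1}]}}

```text
clock: 17.93
tcp_pos: [0.5172, -0.2712, 0.1153]
orientation: [-2.556, -1.824, 0.001]
contact_force: [-0.9, 0.7, 2.1]
grip_width: -0.0004
```

```bash
python3 - <<'E'
from h import *
rf();im=imaging.grab_frame("wrist");cv2.imwrite("pics/w18.png",im);rf()
E
```

```text
t 17.93 rig f [0.3 1.1 2.1] tcp rig [-60.27  22.63 101.31] mom [ 0.06  0.16 -0.04] grip -0.0004047767263570953
t 17.98 rig f [ 0.2  0.5 -0.3] tcp rig [-60.28  22.56 101.49] mom [-0.01 -0.02 -0.02] grip -9.810850483398864e-05
```

View pics/w18.png

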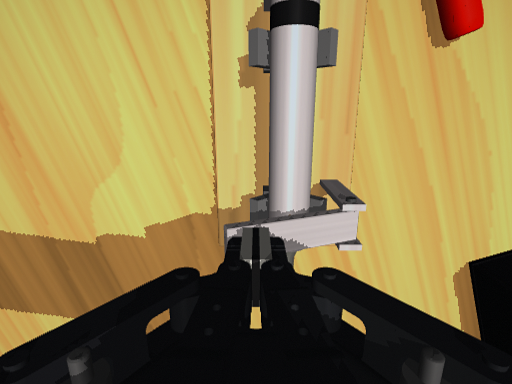

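Emit:
{"name": "jog_arm", "arguments": {"rows": [{"xyz": [0,0,0.1],"delta_rot": [0,0,0],"fingers": 1},{"xyz": [0,0,0.2],"delta_rot": [0,0,0],"fingers": 1},{"xyz": [0,0,0.3],"delta_rot": [0,0,0],"fingers": 1},{"xyz": [0,0,0.3],"delta_rot": [0,0,0],"fingers": 1},{"xyz": [0,0,0.3],"delta_rot": [0,0,0],"fingers": 1}]}}

```text
clock: 18.4
tcp_pos: [0.5174, -0.2713, 0.1125]
orientation: [-2.556, -1.824, 0.001]
contact_force: [0.0, -0.4, -1.1]
grip_width: 0.0002
```

Emit:
{"name": "jog_arm", "arguments": {"rows": [{"xyz": [0,0,0.1],"delta_rot": [0,0,0],"fingers": 1},{"xyz": [0,0,0.2],"delta_rot": [0,0,0],"fingers": 1},{"xyz": [0,0,0.2],"delta_rot": [0,0,0],"fingers": 1},{"xyz": [0,0,0.2],"delta_rot": [0,0,0],"fingers": 1},{"xyz": [0,0,0.2],"delta_rot": [0,0,0],"fingers": 1}]}}

```text
clock: 18.82
tcp_pos: [0.5174, -0.2712, 0.1104]
orientation: [-2.556, -1.824, 0.001]
contact_force: [-0.8, -0.2, -0.1]
grip_width: 0.0001
```

```bash
python3 -c "
from h import *
rf()"
```

```text
t 18.82 rig f [-0.5  0.7 -0.1] tcp rig [-60.25  22.49  96.44] mom [-0.02  0.01  0.04] grip 6.0723190220282696e-05
```

Emit:
{"name": "jog_arm", "arguments": {"rows": [{"xyz": [0,0,0.1],"delta_rot": [0,0,0],"fingers": 1},{"xyz": [0,0,0.2],"delta_rot": [0,0,0],"fingers": 1},{"xyz": [0,0,0.3],"delta_rot": [0,0,0],"fingers": 1},{"xyz": [0,0,0.3],"delta_rot": [0,0,0],"fingers": 1},{"xyz": [0,0,0.3],"delta_rot": [0,0,0],"fingers": 1}]}}

```text
clock: 19.23
tcp_pos: [0.5174, -0.2712, 0.1073]
orientation: [-2.556, -1.824, 0.001]
contact_force: [0.0, 0.6, 0.4]
grip_width: -0.0001
```

Emit:
{"name": "jog_arm", "arguments": {"rows": [{"xyz": [0,0,0.1],"delta_rot": [0,0,0],"fingers": 1},{"xyz": [0,0,0.2],"delta_rot": [0,0,0],"fingers": 1},{"xyz": [0,0,0.2],"delta_rot": [0,0,0],"fingers": 1},{"xyz": [0,0,0.2],"delta_rot": [0,0,0],"fingers": 1},{"xyz": [0,0,0.2],"delta_rot": [0,0,0],"fingers": 1}]}}

```text
clock: 19.65
tcp_pos: [0.5175, -0.2711, 0.1052]
orientation: [-2.556, -1.824, 0.001]
contact_force: [0.2, -0.2, -0.1]
grip_width: 0.0001
```

```bash
python3 -c "
from h import *
rf();cv2.imwrite('pics/w19.png',imaging.grab_frame('wrist'));cv2.imwrite('pics/s19.png',cv2.resize(imaging.grab_frame('scene')[170:270,60:200],None,fx=5,fy=5,interpolation=cv2.INTER_CUBIC))"
```

```text
t 19.65 rig f [-0.1 -0.2 -0.1] tcp rig [-60.15  22.46  91.23] mom [-0.04  0.04 -0.05] grip 5.386025400374769e-05
```

View pics/s19.png

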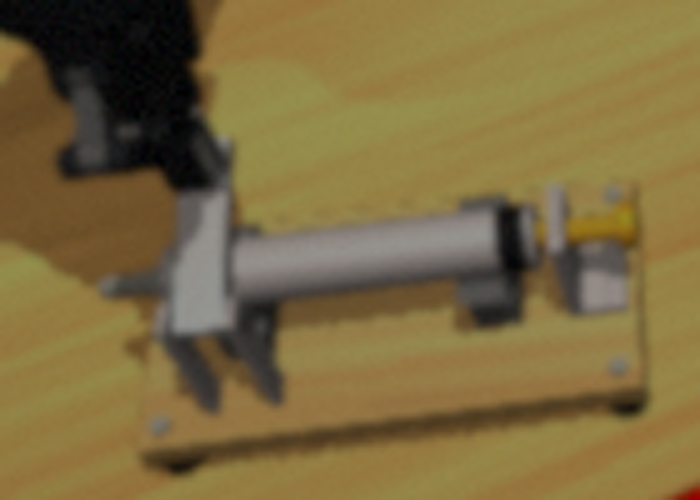

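View pics/w19.png

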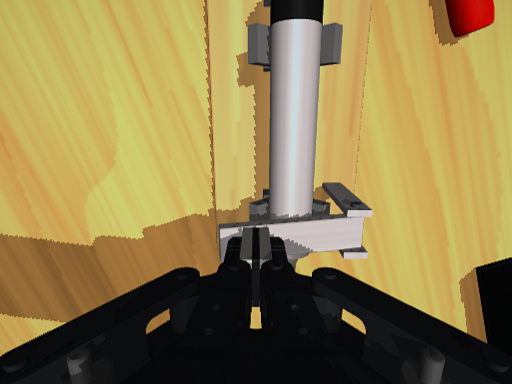

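Emit:
{"name": "jog_arm", "arguments": {"rows": [{"xyz": [0,0,0.05],"delta_rot": [0,0,0],"fingers": 1},{"xyz": [0,0,0.1],"delta_rot": [0,0,0],"fingers": 1},{"xyz": [0,0,0.15],"delta_rot": [0,0,0],"fingers": 1},{"xyz": [0,0,0.2],"delta_rot": [0,0,0],"fingers": 1},{"xyz": [0,0,0.2],"delta_rot": [0,0,0],"fingers": 1}]}}

```text
clock: 20.17
tcp_pos: [0.5173, -0.2712, 0.104]
orientation: [-2.556, -1.824, 0.0]
contact_force: [-3.0, 1.5, 9.9]
grip_width: 0.0003
```

Emit:
{"name": "jog_arm", "arguments": {"rows": [{"xyz": [0,0,0.05],"delta_rot": [0,0,0],"fingers": 1},{"xyz": [0,0,0.1],"delta_rot": [0,0,0],"fingers": 1},{"xyz": [0,0,0.15],"delta_rot": [0,0,0],"fingers": 1},{"xyz": [0,0,0.15],"delta_rot": [0,0,0],"fingers": 1},{"xyz": [0,0,0.15],"delta_rot": [0,0,0],"fingers": 1}]}}

```text
clock: 20.58
tcp_pos: [0.5173, -0.2712, 0.1037]
orientation: [-2.556, -1.823, -0.001]
contact_force: [-4.0, 4.7, 14.0]
grip_width: -0.0002
```

```bash
python3 -c "
from h import *
rf();cv2.imwrite('pics/w20.png',imaging.grab_frame('wrist'));rf()"
```

```text
t 20.58 rig f [ 3.1  5.3 14. ] tcp rig [-60.27  22.57  89.66] mom [ 0.66  1.01 -0.01] grip -0.00021142405582857973
t 20.63 rig f [ 0.8  4.3 14.1] tcp rig [-60.26  22.61  89.65] mom [0.65 0.94 0.05] grip 0.00026428768906850976
```

Emit:
{"name": "jog_arm", "arguments": {"rows": [{"xyz": [0,0,-0.05],"delta_rot": [0,0,0],"fingers": 1},{"xyz": [0,0,-0.3],"delta_rot": [0,0,0],"fingers": 1},{"xyz": [0,0,-1],"delta_rot": [0,0,0],"fingers": 1},{"xyz": [0,0,-3],"delta_rot": [0,0,0],"fingers": 1},{"xyz": [0,0,-6],"delta_rot": [0,0,0],"fingers": 1}]}}

```text
clock: 21.05
tcp_pos: [0.5158, -0.2704, 0.1624]
orientation: [-2.552, -1.821, 0.004]
contact_force: [0.5, 0.1, -0.1]
grip_width: -0.0
```

Emit:
{"name": "jog_arm", "arguments": {"rows": [{"xyz": [-1,-1,-2],"delta_rot": [0,0,0],"fingers": 1},{"xyz": [-2,-2,-4],"delta_rot": [0,0,0],"fingers": 1},{"xyz": [-4,-3,-5],"delta_rot": [0,0,0],"fingers": 1},{"xyz": [-6,-4,-5],"delta_rot": [0,0,0],"fingers": 1},{"xyz": [-6,-4,-5],"delta_rot": [0,0,0],"fingers": 1}]}}

```text
clock: 21.47
tcp_pos: [0.4552, -0.3183, 0.2141]
orientation: [-2.56, -1.814, 0.005]
contact_force: [-0.8, -0.7, 0.1]
grip_width: 0.0005
```

```bash
python3 - <<'E'
from h import *
imaging.grab_frame("scene"); imaging.grab_frame("scene")
rf();c=cam("wrist");im=imaging.grab_frame("wrist");cv2.imwrite("pics/w21.png",im)
m=seg("wrist","probe"); mu,d,s,t=axisfit("wrist",m,T([0,0,55])[2],c)
print("yaw",np.degrees(np.arctan2(d[1],d[0])),np.degrees(q[2]),inv([*mu,.069]))
for q_ in("strap_tab","blunt_end","probe"):
    for a in imaging.tip_of("wrist",q_)[:1]: print(q_,a["position"],round(a["conf"],2))
for a in(0,.1,.2,.3,.4):print(a,proj("w",T([-60,-36+80*np.cos(a),73+80*np.sin(a)]),c))
print("blunt pred L=7",proj("w",T([68,0,55]),c))
cv2.imwrite("pics/s21.png",imaging.grab_frame("scene"))
E
```

```text
t 21.57 rig f [ 0.6 -0.1  0.4] tcp rig [-120.83   64.35  198.99] mom [0.03 0.01 0.  ] grip 0.0002322958571221592
probe [0.8]
yaw -108.89100605074468 71.05688495268569 [-15.75752455   0.32853186  55.        ]
strap_tab [280.4, 116.1] 0.74
probe [329.0, 56.2] 0.6
0 [279.02059662 119.49690179]
0.1 [280.14079014 119.77108751]
0.2 [282.27045244 120.05698036]
0.3 [285.48107854 120.35231565]
0.4 [289.83610449 120.65420706]
blunt pred L=7 [333.19545139 -39.38416121]
```

View pics/w21.png

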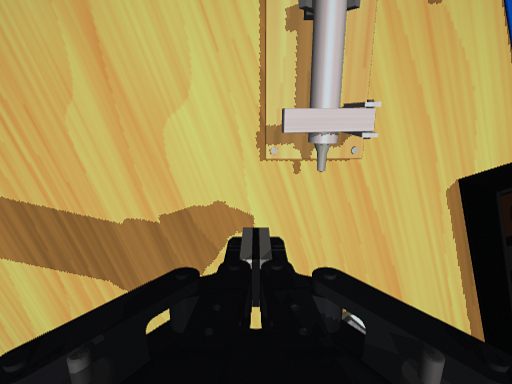

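View pics/s21.png

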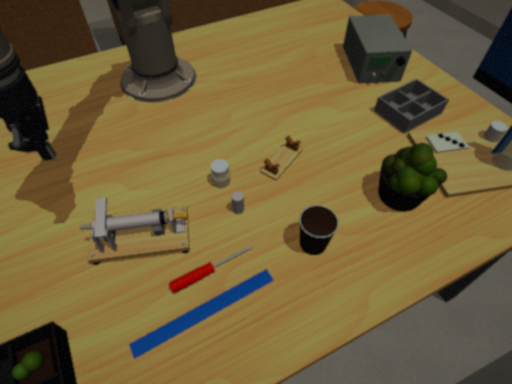

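Emit:
{"name": "jog_arm", "arguments": {"rows": [{"xyz": [3,0,0],"delta_rot": [0,0,0],"fingers": 1},{"xyz": [6,0,0],"delta_rot": [0,0,0],"fingers": 1},{"xyz": [9,0,0],"delta_rot": [0,0,0],"fingers": 1},{"xyz": [11,0,0],"delta_rot": [0,0,0],"fingers": 1},{"xyz": [11,0,0],"delta_rot": [0,0,0],"fingers": 1}]}}

```text
clock: 22.28
tcp_pos: [0.4972, -0.2039, 0.2118]
orientation: [-2.542, -1.831, 0.003]
contact_force: [1.3, 0.4, 0.0]
grip_width: 0.0001
```

```bash
python3 - <<'E'
from h import *
imaging.grab_frame("scene"); imaging.grab_frame("scene")
rf();c=cam("wrist");im=imaging.grab_frame("wrist");cv2.imwrite("pics/w22.png",im)
m=seg("wrist","probe"); mu,d,s,t=axisfit("wrist",m,T([0,0,55])[2],c)
print("yaw",np.degrees(np.arctan2(d[1],d[0])),np.degrees(q[2]),inv([*mu,.069]))
for a in imaging.tip_of("wrist","blunt_end")[:1]: print(a["position"],inv(atz("w",a["position"],.069,c)))
E
```

```text
t 22.38 rig f [-0.3  0.2 -0.5] tcp rig [ -8.04  63.69 198.22] mom [-0.06  0.05  0.  ] grip 0.00022314490522362058
probe [0.69]
yaw -108.83743193373778 71.05688495268569 [ 4.70251843  0.53158641 55.        ]
[323.1, 101.8] [68.5956246   1.93287422 55.        ]
```

View pics/w22.png

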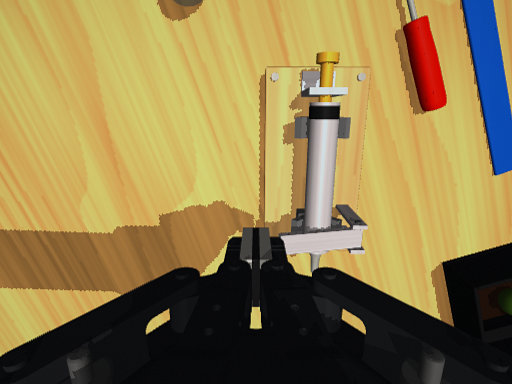

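```bash
python3 -c "
from h import *
print(r.hand_in())"
```

```text
the job is handed in; nothing more can be done
None
```

I laid the probe in both V-blocks with its blunt end towards the stop plate and slid it against the stop screw. I then swung the strap over, pressed it onto the barrel and let go. I handed the job in at about 22.4 s of the 64 s allowed. It reports no verdict.

- **Stop contact:** I pushed along the V with up to 11.7 N at the wrist. Sliding friction was about 3 N, so I estimate 8 to 9 N on the stop screw.
- **Strap:** I pressed near its free end with 10 to 14 N at the fingers. That works out to about 22 N on the barrel, with an uncertainty of 20 to 24 N. The last two press steps were sent together, so the final force came out a little above the 17 N I was aiming for.
- **Final checks:** The last wrist picture shows the probe within about 0.5 mm and 0.1° of the V's axis. Its blunt end is at rig x ≈ 68.6 mm, touching the screw.
- **After letting go:** The strap lies over the barrel at about 0.1 to 0.2 rad, and the arm is clear with no force beyond sensor noise. The scene camera shows the bystanders where they started.
- **Disagreements:**
  - The trained network's point for the blunt end alone lay 1.9 mm to one side of the axis, against 0.5 mm from the outline fit.
  - The cameras put the rig about 11 mm above the table, while the height at which the probe seated implied about 14 mm. I used 14 mm.
- **Not measured:** I could not measure how hard the strap bears on the barrel after I let go. I am relying on its stiff hinge to hold it.

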